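# Spin-check a conveyor roller end cap and hold its snap ring spread at the axle groove

## Task

Turn the black roller end cap on its upright axle stub through at least one full turn, either way round, by its steel crank peg, to show that the bearing runs free. Then squeeze the two upright handles of the circlip tool fully together so that the snap ring on its jaws is spread, lift the tool out of its stand, and slide the spread ring from above over the end of the axle until it is level with the groove and centred on the axle. Finish while holding it there: tool upright and still, handles squeezed home, ring neither resting on nor pressing against the axle; leave the two bronze bushes and the red seal ring where they are.

Things in the scene. Friction and masses are not known exactly. Their poses are not given: they have to be found in the camera images.
- axle: Fixed fixture: steel base plate 120 x 90 x 12 mm with an upright round axle stub. Origin on the bench on the axle's centre line, z up. Heights above the bench: end cap 32 to 50 mm; axle 40 mm across up to 64 mm, groove 27 mm across from 64 to 76 mm, land 32 mm across to 88 mm, then bevelled to 22 mm across at its end at 94 mm. The ring may go on at any yaw.
- groove (a point): Centre of the groove on the axle's centre line, 70 mm above the bench; z up.
- cap (a joint): Angle of the roller end cap about the upright axle, rad, 0 at the start, positive anticlockwise from above; a full turn is 6.29 or -6.29, with no stop for three turns either way. Light bearing drag (about 1 N at the peg); stays about where it is left. The cap is a grease-blackened disc 150 mm across.
- peg_top (a point): Centre of the top of the crank peg on the end cap: an upright steel sleeve, 18 mm across, 36 mm tall, its top 91 mm above the bench, 60 mm from the axle's centre line. It carries the cap round and spins freely about its own upright axis, so it can be gripped from above and led in a circle without turning the hand.
- stand: Fixed grey tool stand, origin on the bench under its middle: base plate 70 x 100 x 6 mm, two posts 36 x 12 mm, tops 65 mm above the bench, centres 78 mm apart along its y. The tool's crossbar rests loose on the posts and lifts straight up; the ring hangs between the posts: lift at least 65 mm before moving sideways.
- tool: Squat steel circlip tool in the stand, snap ring loaded on it; 0.22 to 0.36 kg. z up; origin level with the underside of the ring, below the handles' middle. Crossbar along y, 86 mm long, 16 mm deep in x (28 mm at its ends), from z 52 to 64 mm. In the stand the origin is 13 mm above the bench. Lower lever arms reach out to |y| 28 mm when squeezed.
- handles (a point): Point on the tool midway between its two handles, at tool x 0, y 0, z 98 mm; tool axes. Handles: flat plates 24 mm wide in x, from tool z 71 to 115 mm, at +y and -y; outer faces 56 mm apart here and 63 mm at the top when free, 40 mm apart and upright when squeezed home. Squeeze along y with this point between the pads.
- squeeze (a joint): Angle of the tool's levers, rad: 0 free, 0.2 squeezed home against their stop. Both levers move together about x (pivot at tool z 58 mm) and spread the ring. Sprung: about 11 N a side to squeeze home; the ring closes again if the grip slackens.
- clip_eye (a point): Middle of the opening of the spread snap ring, at tool x -6, y 0, z 2 mm (mid-thickness); tool axes. The ring is a flat level steel C, 4 mm thick, 4 mm wide, closed back at tool x -25 mm, ends on the two lower arms. Bore about 30 mm when free (will not pass the axle); squeezed home it clears the axle by about 3 mm all round with this point on the axle's centre line.
- bush_a: Bronze bearing bush standing on the bench, 48 mm outside, 32 mm bore, 40 mm tall, origin under its centre. Bystander.
- bush_b: A second bronze bush, same size, origin under its centre. Bystander.
- seal: Red nylon seal ring lying flat, 60 mm outside, 44 mm bore, 8 mm thick, origin under its centre. Bystander.
Things that resemble listed ones, but are neither listed nor needed, are in the scene too. What is shaped like the tool but green or purple is not meant.

How it is judged:
By the outcome, as a careful person would: the job done as asked, in the order asked, and still so for the second after the job is handed in, while the arm keeps its last pose, push and grip.
It also fails if it takes over 69 s, if anything falls off the work surface, if the arm or the gripper's body presses on something with over 40 N, if the wrist force passes 120 N, or if a joint passes its speed limit or range.

## Robot

A 6-joint arm with a two-finger parallel gripper is mounted at the origin on the work surface. World frame = base frame: x ahead of the robot, y to its left, z up, the work surface at z = 0. Lengths are in mm, angles in rad, forces in N, time in s.
With the tool pointing down it reaches from about 350 to 1000 mm from the base axis. Payload 7.1 kg.
Tool frame: the origin (TCP) lies between the finger pads; the fingertips stand 25 mm ahead of it and the grasp point (between the pads) lies 6 mm ahead of it (env.tip_reach is the distance from the TCP to the fingertips, in mm); z points along the fingers, x is the direction in which the jaws open and shut, and the axes are right-handed (so a half turn about z gives the same grasp; the last joint's range is limited). The gripper opens to 85 mm and grips with 20 to 120 N. Pads are 22 mm wide; open, the fingers measure 114 mm over their backs; the gripper's body (76 mm by 85 mm) begins 54 mm behind the grasp point. The pads swing forward as they close: fully open they stand 13 mm farther back than shut.
Start: joints at [-1.329, 0.423, 1.63, -0, 1.089, -0.019], TCP at [161.177, -603.843, 256.319] pointing down, gripper open.
Joint ranges: [-3, 3], [-0.9, 2.11], [0.09, 2.58], [-1.31, 4.45], [0.11, 2.69], [-2.54, 2.54]. Speed limits (rad/s): [2.39, 2.39, 3.01, 3.14, 3.14, 3.14].

## Interface

Orientations are given as a 3x3 rotation matrix whose columns are the frame's x, y, z axes.
In Python, from rig import env gives the robot as it stands.
- The arm moves only by the tool jog_arm, never from a script. Its argument "plan" is a list of rows, each a list of 7 numbers: the turn, a rotation vector about the tool's x, y, z in degrees, then the shift along the tool's x, y, z in mm, then the closure, from 0 (fully open) to 1 (shut). A call has 1 to 10 rows; each row shifts and turns the commanded pose from where the row before left it, along the tool's axes as they then stand; what a row does not reach is not made up. A row lasts 1/8 s, in which the tool goes at most 62.5 mm and 10.7 degrees, less where a joint would pass 70% of its speed; a pose out of reach is approached as far as the arm can. A call with a gripper value outside its range is refused whole. The fingers move at their own pace and stop on an object; "squeeze" is the grip in N (left out, the last holds). Time passes only in rows, so rows that do not move let the fingers close. It gives the time, the measured TCP pose, the force and the opening at its end, in the units of the state.
- env.get_obs(): the state, without advancing time (a new reading comes with each control period).
- env.get_image(name): name is "scene" or "top" or "wrist"; returns the picture (480x640x3 uint8, red, green, blue); there is no depth.
- env.get_calibration(name): a dict with "K" (3x3 intrinsics, pixels), "eye" and "rotation" of the camera in the world. Camera axes: x right, y down, z forward; pixel columns grow to the right and rows downward; lengths in mm; the calibration is good to about 2 mm. A picture is of the moment at which its call begins: read the wrist's pose just before it. get_calibration takes no time and is no camera call; for the wrist camera it gives the pose at the moment of the call.
- env.hand_in(): hands the job in, once; it reports no verdict.
The state is a dict: "time": time; "q": joint angles; "qvel": joint speeds; "joint_efforts": joint torques, N m; "tool_pos": TCP position; "tool_rot": TCP orientation; "ft_force": force on the tool from outside, world axes, zero at the start; "moment": the same for the moment, N m; "grip_width": finger opening in mm.
Only numpy, scipy, OpenCV 4.12 (cv2) and the standard library are available. Lean on these libraries where they do the work, as an engineer would, in place of code of your own. Each camera call takes 0.05 s, during which the arm holds its last target.

## Working session

There is one attempt and no reset: what is moved stays moved. The work goes in short steps, Python scripts to look and compute and a tool call to move; the robot and the scene stay as the last step left them, time stands still between calls to the robot, and variables do not carry over. Pictures are saved under pics/ and viewed, and the job is handed in when it is done.

Besides the shell and the picture viewer there is one more tool, called after "Request:" as a command line: name --pt "numbers of a row" for each row, then --argument value for the rest. jog_arm: Moves the arm, as the interface text tells. Its arguments: {"type":"object","properties":{"plan":{"type":"array","items":{"type":"array","items":{"type":"number"}}},"squeeze":{"type":"number"}},"required":["plan"]}

```bash
ls; mkdir -p pics; python3 - <<'E'
from rig import env
import cv2
print(env.get_obs())
for n in("scene","top","wrist"):
    c=env.get_calibration(n);print(n,c)
    cv2.imwrite(f"pics/{n}0.png",env.get_image(n)[:,:,::-1])
print(env.get_obs()["time"])
E
```

```text
pics
{'time': 0.0, 'q': array([-1.32899304e+00,  4.23839687e-01,  1.63069275e+00,  1.51005200e-05,
        1.08858695e+00, -1.89933828e-02]), 'qvel': array([-0.0006136 ,  0.00024863, -0.0001529 , -0.00024894, -0.00053964,
        0.00110029]), 'joint_efforts': array([-6.34572280e-04, -5.57382166e+01, -2.81742364e+01, -1.37557822e-04,
        7.36463437e-03, -2.89369655e-05]), 'tool_pos': array([ 161.0677759 , -603.36581984,  255.54529473]), 'tool_rot': array([[ 2.57843314e-01, -9.66186680e-01, -3.52591930e-04],
       [-9.66185539e-01, -2.57843552e-01,  1.48551759e-03],
       [-1.52620086e-03, -4.23615538e-05, -9.99998834e-01]]), 'ft_force': array([ 0.18948951, -0.26986693,  0.44921727]), 'moment': array([-0.01853248,  0.01457242, -0.03412485]), 'grip_width': 85.70190320814113}
scene {'K': array([[616.54417875,   0.        , 324.51214864],
       [  0.        , 616.54417875, 234.76495421],
       [  0.        ,   0.        ,   1.        ]]), 'eye': array([1267.10840325, -424.27390505,  812.35617784]), 'rotation': array([[ 0.56375945,  0.54147206, -0.62368524],
       [ 0.8258308 , -
[... 183 characters left out ...]
66],
       [  0.        ,   0.        ,   1.        ]]), 'eye': array([516.37894651,   5.81042237, 847.87298952]), 'rotation': array([[-0.01380115, -0.99173528,  0.12755652],
       [-0.99946569,  0.01746243,  0.0276296 ],
       [-0.02962869, -0.12710705, -0.99144639]])}
wrist {'K': array([[388.55979362,   0.        , 325.0166341 ],
       [  0.        , 388.55979362, 232.21816914],
       [  0.        ,   0.        ,   1.        ]]), 'eye': array([ 234.25715812, -584.0533561 ,  373.67194042]), 'rotation': array([[ 2.56756891e-01, -9.22765493e-01, -2.87366916e-01],
       [-9.66475937e-01, -2.45268698e-01, -7.59442525e-02],
       [-4.03373857e-04,  2.97232419e-01, -9.54805072e-01]])}
0.15
```

View pics/scene0.png

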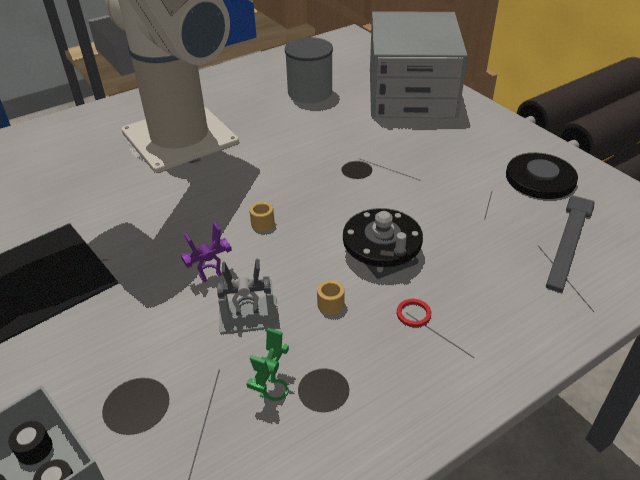

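View pics/top0.png

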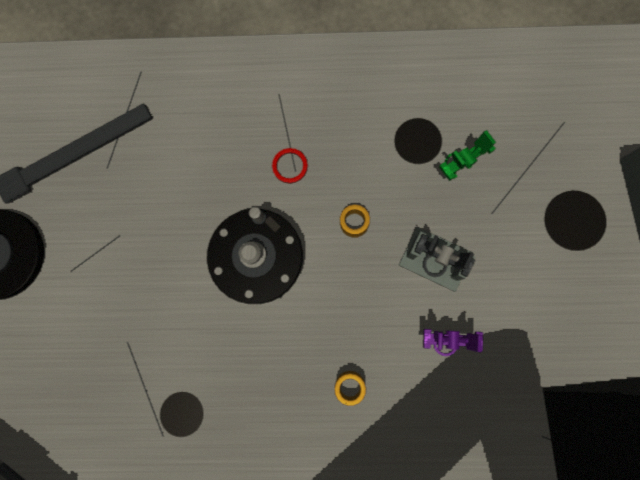

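View pics/wrist0.png

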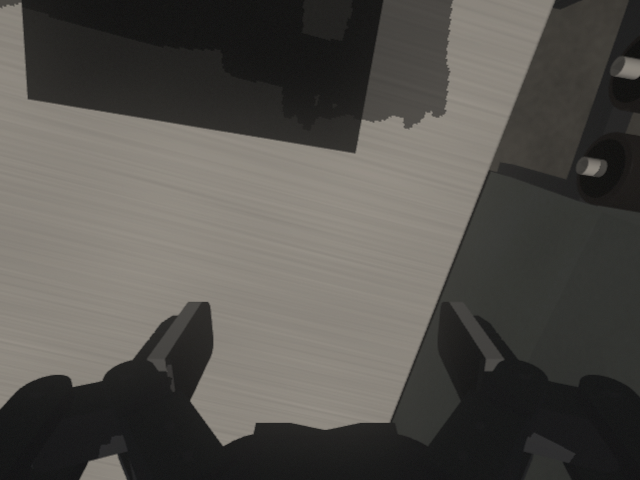

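The top view shows the axle at about (252,252), a peg at about (255,213), and the grey tool in its stand at about (438,257). The tool-shaped things are green (467,156), purple (452,341) and grey (438,257). Only the grey one is in the stand and fits the description. I'll confirm it in enlarged crops.

```bash
python3 - <<'E'
import cv2,numpy as np
t=cv2.imread("pics/top0.png");s=cv2.imread("pics/scene0.png")
a=cv2.resize(t[195:315,195:315],(600,600),interpolation=cv2.INTER_CUBIC)
b=cv2.resize(t[215:305,390:490],(700,630),interpolation=cv2.INTER_CUBIC)[:600]
cv2.imwrite("pics/c1.png",a);cv2.imwrite("pics/c2.png",cv2.convertScaleAbs(b,alpha=1.5,beta=15))
cv2.imwrite("pics/c3.png",cv2.convertScaleAbs(cv2.resize(s[225:335,205:285],(436,600),interpolation=cv2.INTER_CUBIC),alpha=1.5))
cv2.imwrite("pics/c4.png",cv2.resize(s[195:285,335:430],(633,600),interpolation=cv2.INTER_CUBIC))
E
```

```text
(no output)
```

View pics/c1.png

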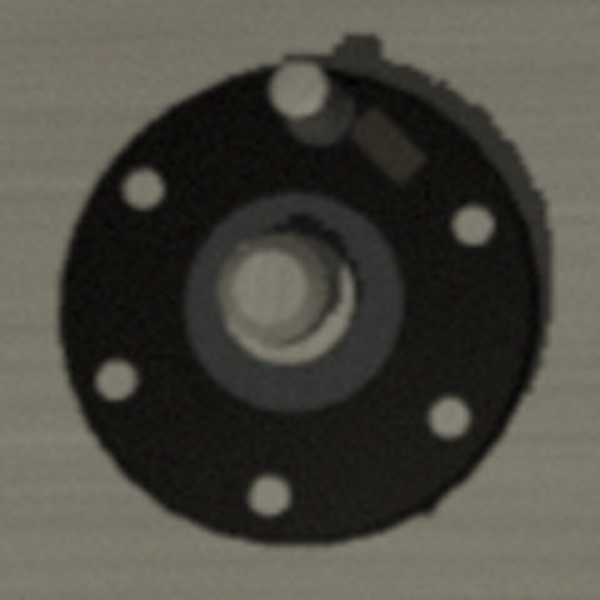

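View pics/c2.png

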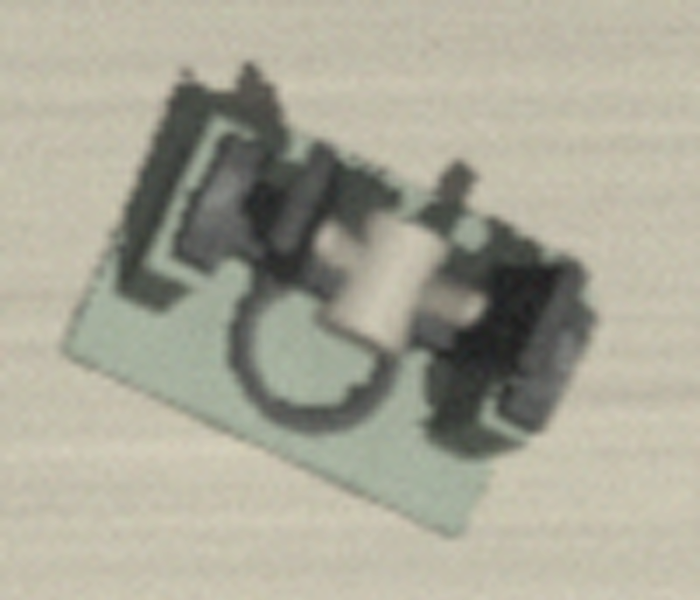

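View pics/c3.png

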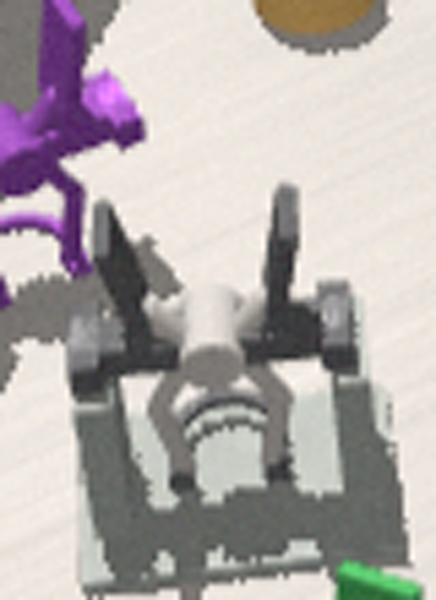

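View pics/c4.png

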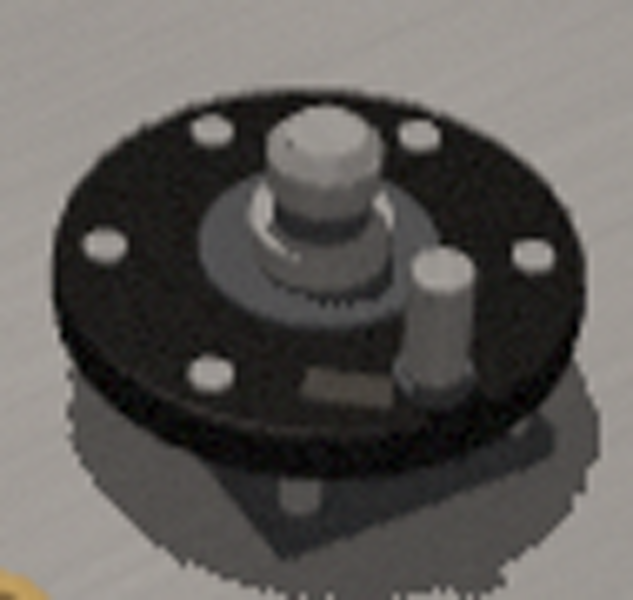

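```bash
cat > h.py <<'E'
import numpy as np,cv2
from rig import env
def ray(n,u,v,z,c=None):
    c=c or env.get_calibration(n);d=np.linalg.inv(c["K"])@[u,v,1];d=c["rotation"]@d
    return c["eye"]+d*(z-c["eye"][2])/d[2]
def proj(n,P,c=None):
    c=c or env.get_calibration(n);p=(np.asarray(P,float)-c["eye"])@c["rotation"];q=p@c["K"].T
    return q[...,:2]/q[...,2:]
E
python3 - <<'E'
from h import *
np.set_printoptions(precision=1,suppress=True)
print("axle top",ray("top",248.2,252,94),ray("scene",383.3,214.5,94),"disc",ray("top",254.6,255,50))
print("peg top",ray("top",254,212.2,91),ray("scene",401.5,235.2,91))
f=lambda x,y:(390+x/7,215+y/7)
print("ring",ray("top",*f(311,349),15))
# crossbar end blocks centre top z77
print("barL",ray("top",*f(215,205),77),"barR",ray("top",*f(548,352),77))
for n,(u,v) in dict(HL=(105,205),HR=(287,190)).items(): print(n,ray("scene",205+u/5.45,225+v/5.45,128))
print("stand corners",ray("top",*f(65,350),6),ray("top",*f(462,537),6))
E
```

```text
axle top [605.6 146.8  94. ] [606.4 144.9  94. ] disc [605.9 145.   50. ]
peg top [665.2 139.1  91. ] [667.  137.9  91. ]
ring [ 589.1 -137.1   15. ]
barL [ 614.7 -107.4   77. ] barR [ 582.2 -176.    77. ]
HL [ 585.9 -164.4  128. ]
HR [ 611.1 -117.5  128. ]
stand corners [590.6 -82.2   6. ] [ 546.2 -171.3    6. ]
```

Both cameras put the axle at about (606,145.5) and the peg at about (666,138.5). They are 60.4 mm apart, which matches the stated 60. First I'll rotate the hand so the jaws are tangential, then go to the peg.

Request:
jog_arm --pt "0 0 10 0 0 0 0" --pt "0 0 10 0 0 0 0" --pt "0 0 0 0 0 0 0.3" --squeeze 25

```text
time: 0.52
tool_pos: [161.1, -603.7, 256.0]
tool_rot: [[-0.087, -0.996, -0.0], [-0.996, 0.087, 0.001], [-0.001, 0.0, -1.0]]
ft_force: [0.4, 0.4, 0.0]
grip_width: 69.7
```

```bash
cat >> h.py <<'E'
def need(target,tgtyaw=None):
    o=env.get_obs();R=o["tool_rot"];d=np.array(target)-o["tool_pos"]
    yaw=np.degrees(np.arctan2(R[1,0],R[0,0]))
    print("t %.2f pos %s yaw %.1f tilt %s grip %.1f F %s q %s"%(o["time"],o["tool_pos"].round(1),yaw,R[:,2].round(4),o["grip_width"],o["ft_force"].round(1),o["q"].round(2)))
    print("need world",d.round(1),"tool",(R.T@d).round(1))
E
python3 -c "
from h import *
need([666,138.5,130])"
```

```text
t 0.53 pos [ 161.1 -603.7  256. ] yaw -95.0 tilt [-1.e-04  5.e-04 -1.e+00] grip 69.7 F [0.4 0.4 0. ] q [-1.33  0.42  1.63 -0.    1.09  0.33]
need world [ 504.9  742.2 -126. ] tool [-783.  -438.7  126.4]
```

Request:
jog_arm --pt "0 0 0 -39 -22 0 0.5" --pt "0 0 0 -39 -22 0 0.5" --pt "0 0 0 -39 -22 0 0.5" --pt "0 0 0 -39 -22 0 0.5" --pt "0 0 0 -39 -22 0 0.5" --pt "0 0 0 -39 -22 0 0.5" --pt "0 0 0 -39 -22 0 0.5" --pt "0 0 0 -39 -22 0 0.5" --pt "0 0 0 -39 -22 0 0.5" --pt "0 0 0 -39 -22 0 0.5"

```text
time: 1.78
tool_pos: [415.4, -233.5, 256.4]
tool_rot: [[-0.084, -0.996, 0.0], [-0.996, 0.084, -0.0], [0.0, -0.0, -1.0]]
ft_force: [0.8, -0.9, -1.0]
grip_width: 42.9
```

Request:
jog_arm --pt "0 0 0 -39 -22 0 0.5" --pt "0 0 0 -39 -22 0 0.5" --pt "0 0 0 -39 -22 0 0.5" --pt "0 0 0 -39 -22 0 0.5" --pt "0 0 0 -39 -22 0 0.5" --pt "0 0 0 -39 -22 0 0.5" --pt "0 0 0 -39 -22 0 0.5" --pt "0 0 0 -39 -22 0 0.5" --pt "0 0 0 -39 -22 0 0.5" --pt "0 0 0 0 0 0 0.5"

```text
time: 3.02
tool_pos: [644.0, 99.9, 256.0]
tool_rot: [[-0.081, -0.997, 0.001], [-0.997, 0.081, 0.0], [-0.0, -0.001, -1.0]]
ft_force: [-0.0, -0.9, -1.0]
grip_width: 42.3
```

```bash
python3 -c "
from h import *
need([666,138.5,130])
c=env.get_calibration('wrist')
cv2.imwrite('pics/w1.png',env.get_image('wrist')[:,:,::-1])
cv2.imwrite('pics/s1.png',env.get_image('scene')[:,:,::-1])
np.set_printoptions(precision=1,suppress=True)
print(proj('wrist',[[666,138.5,91],[606,145.5,94]],c))
"
```

```text
t 3.02 pos [644.   99.9 256. ] yaw -94.7 tilt [ 7.e-04  4.e-04 -1.e+00] grip 42.3 F [-0.  -0.9 -1. ] q [0.14 0.46 1.57 0.   1.11 1.79]
need world [  22.    38.6 -126. ] tool [-40.2 -18.7 126. ]
[[270.3 192.3]
 [270.4 269.6]]
```

View pics/w1.png

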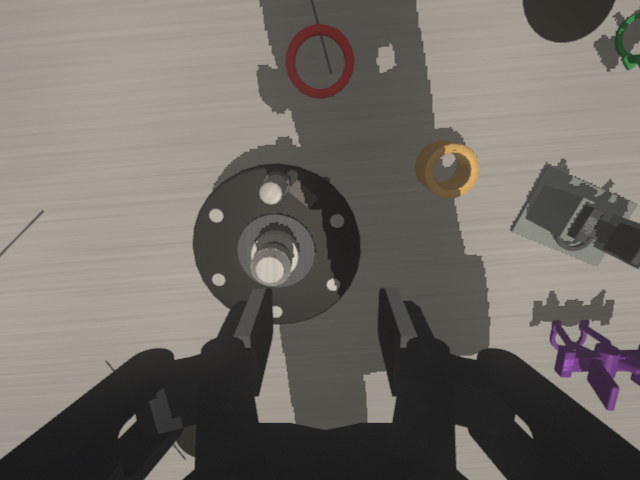

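In the wrist view the peg top is at (270,193) and the axle end at (270,268). My estimates predict (270,192) and (270,270), so they agree. Moving over the peg and down.

Request:
jog_arm --pt "0 0 0 -20 -9 30 0.5" --pt "0 0 0 -20 -10 40 0.5" --pt "0 0 0 0 0 40 0.5" --pt "0 0 0 0 0 20 0.5" --pt "0 0 0 0 0 0 0.5"

```text
time: 3.75
tool_pos: [664.2, 134.4, 125.2]
tool_rot: [[-0.089, -0.996, -0.003], [-0.996, 0.089, -0.001], [0.001, 0.003, -1.0]]
ft_force: [-0.3, -0.7, 0.4]
grip_width: 42.6
```

```bash
python3 -c "
from h import *
need([666,138.5,86])
c=env.get_calibration('wrist')
cv2.imwrite('pics/w2.png',env.get_image('wrist')[:,:,::-1])
np.set_printoptions(precision=1,suppress=True)
print(proj('wrist',[[666,138.5,91],[606,145.5,94]],c))
"
```

```text
t 3.75 pos [664.2 134.4 125.2] yaw -95.1 tilt [-3.e-03 -6.e-04 -1.e+00] grip 42.6 F [-0.3 -0.7  0.4] q [ 0.18  0.65  1.58 -0.    0.91  1.84]
need world [  1.8   4.1 -39.2] tool [-4.2 -1.5 39.2]
[[314.8 291.7]
 [312.3 411.3]]
```

View pics/w2.png

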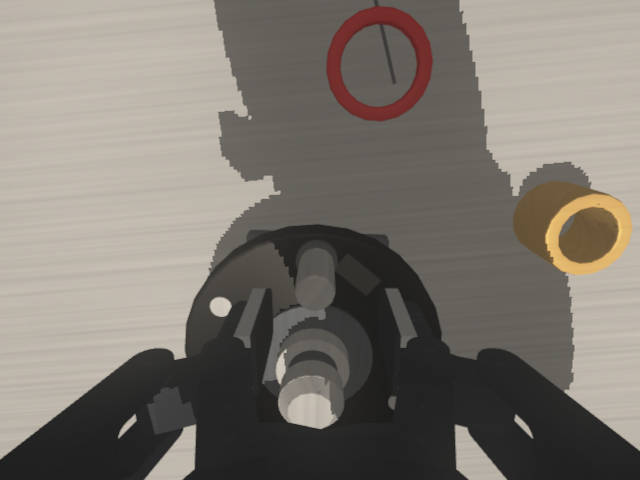

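Peg top is at (314,291), as predicted. Descending and closing.

Request:
jog_arm --pt "0 0 0 -4 -1.5 13 0.5" --pt "0 0 0 0 0 26 0.5" --pt "0 0 0 0 0 0 0.5" --pt "0 0 0 0 0 0 1" --pt "0 0 0 0 0 0 1" --pt "0 0 0 0 0 0 1" --pt "0 0 0 0 0 0 1" --squeeze 30

```text
time: 4.68
tool_pos: [668.0, 139.6, 88.7]
tool_rot: [[-0.088, -0.996, 0.002], [-0.996, 0.088, 0.0], [-0.001, -0.002, -1.0]]
ft_force: [-0.6, -0.8, 6.2]
grip_width: 16.9
```

```bash
python3 -c "
from h import *
need([666,138.5,86])
c=env.get_calibration('wrist')
cv2.imwrite('pics/w3.png',env.get_image('wrist')[:,:,::-1])
cv2.imwrite('pics/s3.png',env.get_image('scene')[150:330,260:500,::-1])
"
```

```text
t 4.67 pos [668.  139.6  88.7] yaw -95.1 tilt [ 2.2e-03  5.0e-04 -1.0e+00] grip 16.9 F [-0.6 -0.8  6.2] q [0.19 0.71 1.58 0.   0.86 1.85]
need world [-2.  -1.1 -2.7] tool [1.3 1.9 2.7]
```

View pics/s3.png

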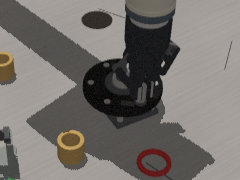

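```bash
python3 -c "
from h import *
R=env.get_obs()['tool_rot']
th=np.radians(-6+15*np.arange(28))
P=np.c_[60*np.cos(th),60*np.sin(th),0*th]
for k,d in enumerate(np.diff(P,axis=0)@R): print(k,d.round(1))
"
```

```text
0 [-15.6   1.8   0. ]
1 [-14.6   5.8  -0. ]
2 [-12.6   9.3  -0. ]
3 [-9.7 12.3 -0. ]
4 [-6.2 14.4 -0. ]
5 [-2.3 15.5 -0. ]
6 [ 1.8 15.6 -0. ]
7 [ 5.8 14.6 -0. ]
8 [ 9.3 12.6 -0. ]
9 [12.3  9.7 -0. ]
10 [14.4  6.2 -0. ]
11 [15.5  2.3 -0. ]
12 [15.6 -1.8 -0. ]
13 [14.6 -5.8  0. ]
14 [12.6 -9.3  0. ]
15 [  9.7 -12.3   0. ]
16 [  6.2 -14.4   0. ]
17 [  2.3 -15.5   0. ]
18 [ -1.8 -15.6   0. ]
19 [ -5.8 -14.6   0. ]
20 [ -9.3 -12.6   0. ]
21 [-12.3  -9.7   0. ]
22 [-14.4  -6.2   0. ]
23 [-15.5  -2.3   0. ]
24 [-15.6   1.8   0. ]
25 [-14.6   5.8  -0. ]
26 [-12.6   9.3  -0. ]
```

Request:
jog_arm --pt "0 0 0 -15.6 1.8 0 1" --pt "0 0 0 -14.6 5.8 0 1" --pt "0 0 0 -12.6 9.3 0 1"

```text
time: 5.15
tool_pos: [655.0, 184.3, 88.6]
tool_rot: [[-0.088, -0.996, 0.002], [-0.996, 0.088, 0.0], [-0.0, -0.002, -1.0]]
ft_force: [-2.3, -3.6, 8.9]
grip_width: 17.1
```

Request:
jog_arm --pt "0 0 0 -9.7 12.3 0 1" --pt "0 0 0 -6.2 14.4 0 1" --pt "0 0 0 -2.3 15.5 0 1"

```text
time: 5.52
tool_pos: [614.5, 206.2, 88.7]
tool_rot: [[-0.087, -0.996, 0.003], [-0.996, 0.087, 0.0], [-0.001, -0.003, -1.0]]
ft_force: [0.7, -5.6, 8.1]
grip_width: 16.9
```

```bash
python3 -c "
from h import *
need([606,205.5,86])
c=env.get_calibration('wrist')
cv2.imwrite('pics/w4.png',env.get_image('wrist')[:,:,::-1])
"
```

```text
t 5.53 pos [614.5 206.2  88.7] yaw -95.0 tilt [ 3.e-03  4.e-04 -1.e+00] grip 16.9 F [ 0.7 -5.6  8.1] q [ 0.31  0.67  1.66 -0.    0.81  1.96]
need world [-8.5 -0.7 -2.7] tool [1.4 8.4 2.6]
```

View pics/w4.png

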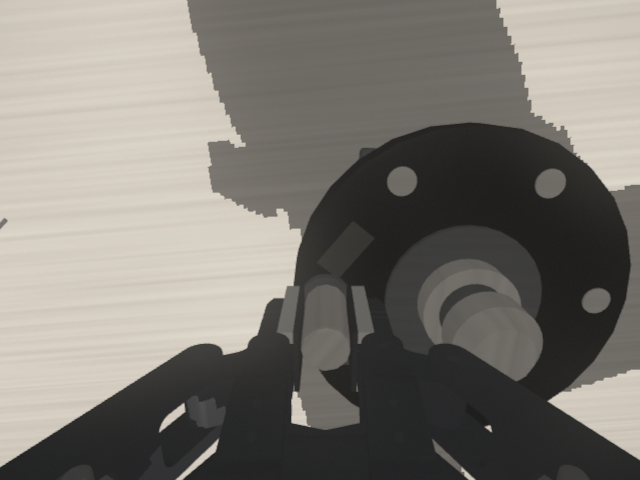

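Forces are small and the peg is still between the pads at (326,320), so the cap is following. Carrying on round.

Request:
jog_arm --pt "0 0 0 1.8 15.6 0 1" --pt "0 0 0 5.8 14.6 0 1" --pt "0 0 0 9.3 12.6 0 1" --pt "0 0 0 12.3 9.7 0 1" --pt "0 0 0 14.4 6.2 0 1" --pt "0 0 0 15.5 2.3 0 1"

```text
time: 6.32
tool_pos: [548.6, 152.3, 88.6]
tool_rot: [[-0.088, -0.996, 0.003], [-0.996, 0.088, 0.001], [-0.001, -0.003, -1.0]]
ft_force: [4.5, 1.3, 6.7]
grip_width: 16.7
```

Request:
jog_arm --pt "0 0 0 15.6 -1.8 0 1" --pt "0 0 0 14.6 -5.8 0 1" --pt "0 0 0 12.6 -9.3 0 1" --pt "0 0 0 9.7 -12.3 0 1" --pt "0 0 0 6.2 -14.4 0 1" --pt "0 0 0 2.3 -15.5 0 1"

```text
time: 7.08
tool_pos: [602.1, 86.5, 88.6]
tool_rot: [[-0.089, -0.996, 0.002], [-0.996, 0.089, 0.001], [-0.001, -0.002, -1.0]]
ft_force: [0.5, 8.6, 8.3]
grip_width: 16.6
```

```bash
python3 -c "
from h import *
need([606,85.5,86])
c=env.get_calibration('wrist')
cv2.imwrite('pics/w5.png',env.get_image('wrist')[:,:,::-1])
"
```

```text
t 7.08 pos [602.1  86.5  88.6] yaw -95.1 tilt [ 0.0019  0.0012 -1.    ] grip 16.6 F [0.5 8.6 8.3] q [0.12 0.62 1.76 0.   0.76 1.78]
need world [ 3.9 -1.  -2.6] tool [ 0.6 -3.9  2.6]
```

View pics/w5.png

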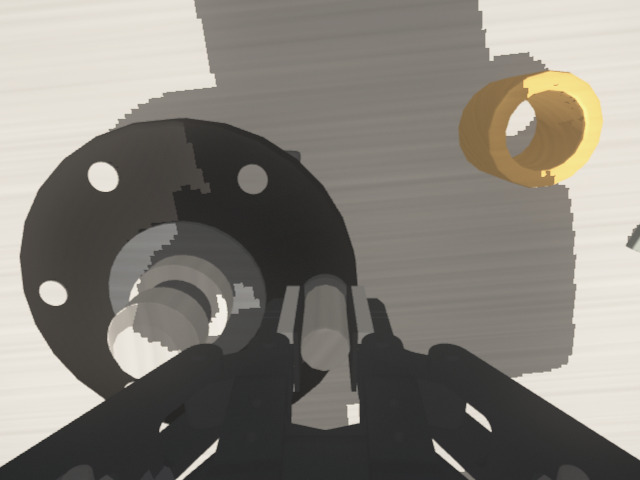

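The peg is still held at (325,315) and the cap has turned about 270°. Nine more rows take it past a full turn with margin.

Request:
jog_arm --pt "0 0 0 -1.8 -15.6 0 1" --pt "0 0 0 -5.8 -14.6 0 1" --pt "0 0 0 -9.3 -12.6 0 1" --pt "0 0 0 -12.3 -9.7 0 1" --pt "0 0 0 -14.4 -6.2 0 1" --pt "0 0 0 -15.5 -2.3 0 1" --pt "0 0 0 -15.6 1.8 0 1" --pt "0 0 0 -14.6 5.8 0 1" --pt "0 0 0 -12.6 9.3 0 1" --pt "0 0 0 0 0 0 1"

```text
time: 8.38
tool_pos: [654.1, 185.2, 88.6]
tool_rot: [[-0.087, -0.996, 0.002], [-0.996, 0.087, 0.001], [-0.001, -0.002, -1.0]]
ft_force: [-0.3, 1.5, 8.9]
grip_width: 17.2
```

```bash
python3 -c "
from h import *
need([606,145.5,86])
c=env.get_calibration('wrist')
cv2.imwrite('pics/w6.png',env.get_image('wrist')[:,:,::-1])
"
```

```text
t 8.38 pos [654.1 185.2  88.6] yaw -95.0 tilt [ 1.7e-03  9.0e-04 -1.0e+00] grip 17.2 F [-0.3  1.5  8.9] q [0.26 0.7  1.58 0.   0.85 1.92]
need world [-48.1 -39.7  -2.6] tool [43.8 44.4  2.5]
```

View pics/w6.png

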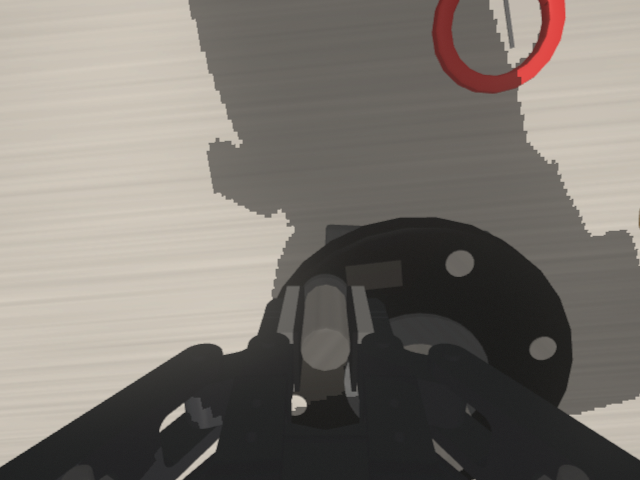

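The cap has been led through about 405° with the peg held throughout. Now I'll release, lift, and go to view the grey tool.

Request:
jog_arm --pt "0 0 0 0 0 0 0.5" --pt "0 0 0 0 0 0 0.5" --pt "0 0 0 0 0 -20 0.5" --pt "0 0 0 0 0 -50 0.4" --pt "0 0 0 0 0 -55 0.2" --pt "0 0 10.5 0 0 -45 0" --pt "0 0 10.5 0 0 0 0"

```text
time: 9.3
tool_pos: [656.4, 184.0, 263.9]
tool_rot: [[-0.445, -0.896, 0.009], [-0.896, 0.445, 0.002], [-0.006, -0.007, -1.0]]
ft_force: [-0.2, 0.2, 0.9]
grip_width: 85.6
```

Request:
jog_arm --pt "0 0 0 42 -6 0 0" --pt "0 0 0 42 -6 0 0" --pt "0 0 0 42 -6 0 0" --pt "0 0 0 42 -6 0 0" --pt "0 0 0 42 -6 0 0" --pt "0 0 0 42 -6 0 0" --pt "0 0 0 42 -6 0 0" --pt "0 0 0 42 -6 0 0" --pt "0 0 0 0 0 0 0"

```text
time: 10.42
tool_pos: [548.8, -141.7, 258.5]
tool_rot: [[-0.443, -0.897, 0.001], [-0.897, 0.443, -0.001], [0.0, -0.001, -1.0]]
ft_force: [0.6, 0.4, 0.3]
grip_width: 85.0
```

```bash
python3 -c "
from h import *
need([598.5,-141.5,200])
c=env.get_calibration('wrist')
cv2.imwrite('pics/w7.png',env.get_image('wrist')[:,:,::-1])
import pickle;pickle.dump(c,open('c7.pkl','wb'))
cv2.imwrite('pics/t7.png',env.get_image('top')[:,:,::-1])
np.set_printoptions(precision=1,suppress=True)
print(proj('wrist',[[598.5,-141.5,128]],c))
"
```

```text
t 10.43 pos [ 548.8 -141.7  258.5] yaw -116.3 tilt [ 8.e-04 -6.e-04 -1.e+00] grip 85.0 F [0.6 0.4 0.3] q [-0.27  0.34  1.76 -0.    1.05  1.76]
need world [ 49.7   0.2 -58.5] tool [-22.2 -44.4  58.5]
[[289.6 163.4]]
```

View pics/w7.png

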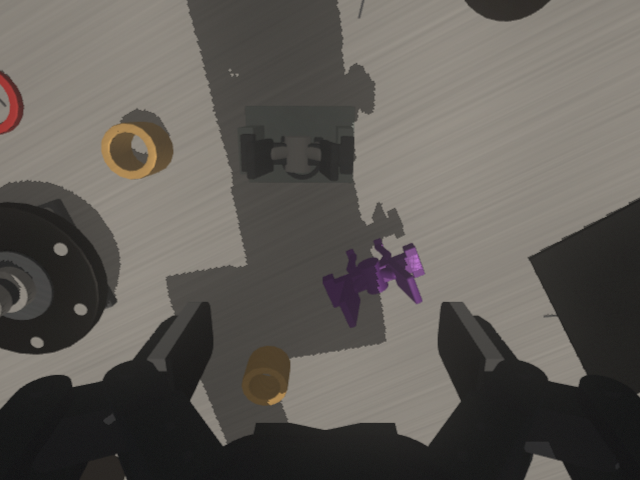

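View pics/t7.png

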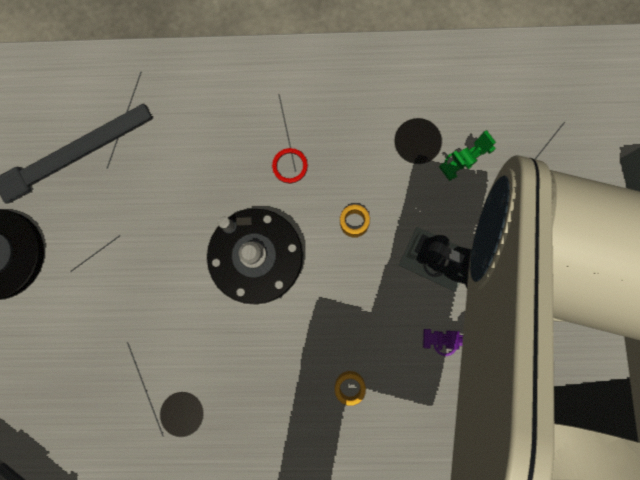

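The wrist view shows the tool and stand at about (297,150) and squared with the picture, so the yaw is right. The top view shows the peg at (228,222). Enlarging the tool.

```bash
python3 -c "
import cv2
w=cv2.imread('pics/w7.png')
b=cv2.resize(w[90:200,220:380],(800,550),interpolation=cv2.INTER_CUBIC)
cv2.imwrite('pics/c7.png',cv2.convertScaleAbs(b,alpha=2.3,beta=10))
"
```

```text
(no output)
```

View pics/c7.png

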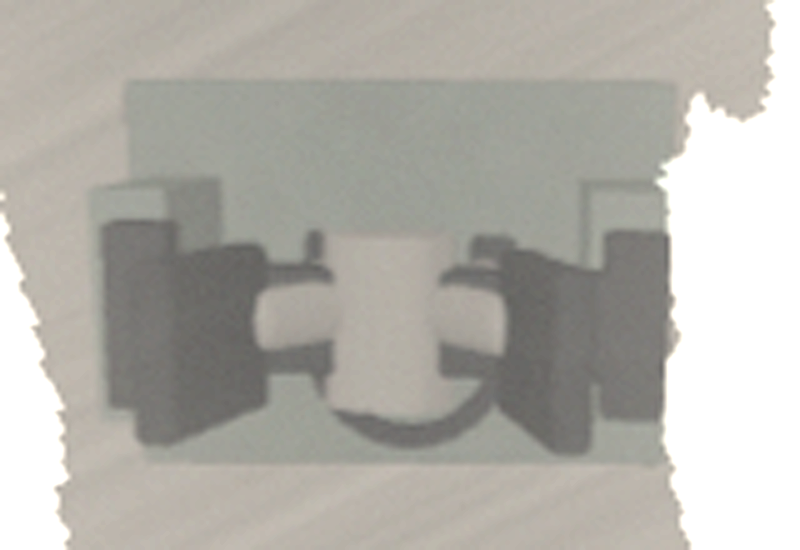

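```bash
python3 -c "
from h import *
import pickle;c=pickle.load(open('c7.pkl','rb'))
np.set_printoptions(precision=1,suppress=True)
g=lambda x,y,z:ray('wrist',219.6+x/5,89.6+y/5,z,c)[:2]
L=g(140,314,77);R=g(637,325,77);print('bar',L,R,(L+R)/2,np.linalg.norm(L-R),np.degrees(np.arctan2(*(L-R)[::-1]))-90)
# handle tops: plate top centres at z 128 (top edge nearest)
L=g(157,344,128);R=g(573,357,128);print('handle tops',L,R,(L+R)/2,np.linalg.norm(L-R),np.degrees(np.arctan2(*(L-R)[::-1]))-90)
A=g(127,82,6);B=g(677,82,6);C=g(145,462,6);print('stand',A,B,C,np.linalg.norm(A-B),np.linalg.norm(A-C),np.degrees(np.arctan2(*(A-B)[::-1]))-90,(B+C)/2)
u=np.array([np.cos(np.radians(-26.3)),np.sin(np.radians(-26.3))]);v=np.array([-u[1],u[0]])
for o in ([598.5,-141.5],[600,-142]):
  o=np.array(o)
  P=[];
  for y in(43,33,-33,-43):
    for x in(-14,14):P.append([*(o+u*x+v*y),77])
  for y in(31.5,-31.5):
    for x in(-12,12):P.append([*(o+u*x+v*y),128])
  P.append([*(o-25*u),17])
  p=proj('wrist',P,c);print(((p-[219.6,89.6])*5).round(0).tolist())
"
```

```text
bar [ 616.3 -109.9] [ 581.3 -176.8] [ 598.8 -143.3] 75.48619291187313 -27.584810503198675
handle tops [ 612.1 -121.1] [ 587.3 -167.6] [ 599.7 -144.3] 52.67056847936781 -28.108267475783755
stand [ 653.3 -112.8] [ 609.  -202.2] [591.4 -81.3] 99.79764914206133 69.40821055389996 -26.33364957758109 [ 600.2 -141.7]
[[102.0, 419.0], [90.0, 232.0], [167.0, 419.0], [157.0, 232.0], [595.0, 419.0], [597.0, 232.0], [660.0, 419.0], [664.0, 232.0], [108.0, 463.0], [96.0, 273.0], [597.0, 463.0], [599.0, 272.0], [406.0, 429.0]]
[[100.0, 409.0], [88.0, 221.0], [165.0, 409.0], [155.0, 221.0], [594.0, 408.0], [596.0, 221.0], [659.0, 408.0], [662.0, 221.0], [105.0, 451.0], [93.0, 260.0], [595.0, 451.0], [597.0, 260.0], [404.0, 421.0]]
```

Tool origin is at about (599,-143.2), yaw about -27.5°. Bar ends are 75.5 mm apart, centre to centre, and the stand measures 100 x 69, so both fit. Moving above it with the jaws open.

Request:
jog_arm --pt "0 0 1.2 -10 -23 0 0" --pt "0 0 0 -11 -22.7 30 0" --pt "0 0 0 0 0 48 0" --pt "0 0 0 0 0 20 0" --pt "0 0 0 0 0 0 0" --pt "0 0 0 0 0 0 0"

```text
time: 11.28
tool_pos: [600.9, -141.0, 161.0]
tool_rot: [[-0.458, -0.889, 0.002], [-0.889, 0.458, -0.001], [-0.001, -0.002, -1.0]]
ft_force: [-0.0, -0.0, -1.0]
grip_width: 85.4
```

```bash
python3 -c "
from h import *
need([599,-143.2,116])
c=env.get_calibration('wrist')
w=env.get_image('wrist')[:,:,::-1];cv2.imwrite('pics/w8.png',w)
s=env.get_image('scene')[:,:,::-1];cv2.imwrite('pics/s8.png',cv2.resize(s[170:350,150:350],(640,576),interpolation=cv2.INTER_CUBIC))
"
```

```text
t 11.28 pos [ 600.9 -141.   161. ] yaw -117.2 tilt [ 2.3e-03 -5.0e-04 -1.0e+00] grip 85.4 F [-0. -0. -1.] q [-0.25  0.53  1.71  0.    0.9   1.8 ]
need world [ -1.9  -2.2 -45. ] tool [ 2.8  0.8 45. ]
```

View pics/w8.png

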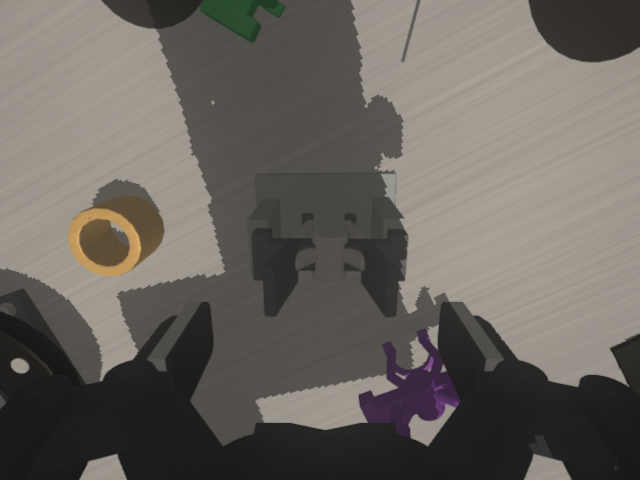

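View pics/s8.png

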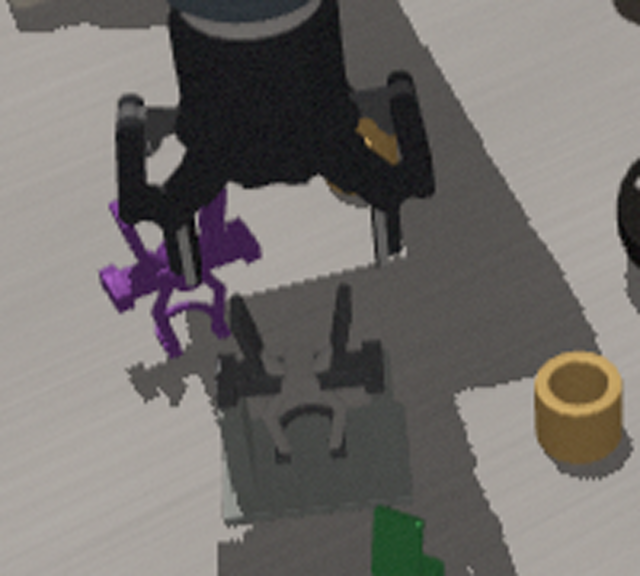

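```bash
cat >> h.py <<'E'
def toolpts(o,yaw,z0=13,sq=0):
    a=np.radians(yaw);u=np.array([np.cos(a),np.sin(a)]);v=np.array([-u[1],u[0]]);o=np.array(o)
    t=20 if sq else 31.5
    L=[(-14,43,64),(14,43,64),(-14,-43,64),(14,-43,64),(-12,t,115),(12,t,115),(-12,-t,115),(12,-t,115),(-29,0,4)]
    return np.array([[*(o+u*x+v*y),z0+z] for x,y,z in L])
E
python3 -c "
from h import *
w=cv2.imread('pics/w8.png')
b=cv2.convertScaleAbs(cv2.resize(w[160:330,230:430],(800,680),interpolation=cv2.INTER_CUBIC)[:600],alpha=2.2,beta=10)
cv2.imwrite('pics/c8.png',b)
p=proj('wrist',toolpts([599,-143.2],-27.5))
for q in (p-[229.6,159.6])*4: print(q.round(0)); cv2.circle(b,tuple(int(i) for i in q),3,(0,0,255),-1)
cv2.imwrite('pics/c8m.png',b)
print((proj('scene',toolpts([599,-143.2],-27.5))-[150,170])*3.2)
"
```

```text
[ 95. 479.]
[ 84. 290.]
[702. 481.]
[715. 292.]
[116. 653.]
[105. 450.]
[689. 654.]
[703. 452.]
[395. 420.]
[[379.76210465 338.3738091 ]
 [382.55717383 376.86125424]
 [214.6015182  353.88671221]
 [213.9935909  392.95917318]
 [349.83578884 272.2279933 ]
 [351.76697515 305.12872247]
 [224.50890434 283.6488096 ]
 [224.15267749 316.92927214]
 [307.95642333 403.57252061]]
```

View pics/c8m.png

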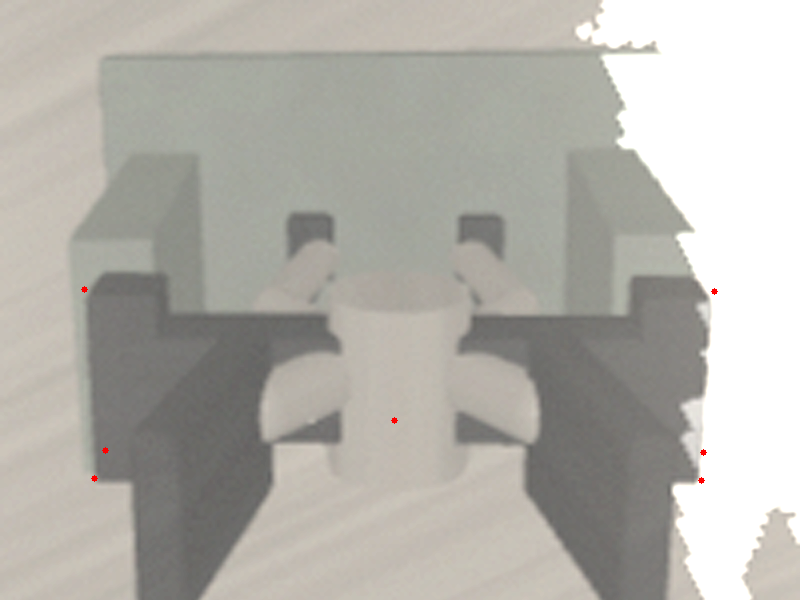

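The model overlay sits on the crossbar corners. Descending to handle height and closing.

Request:
jog_arm --pt "0 0 0 2.8 0.8 15 0" --pt "0 0 0 0 0 20 0" --pt "0 0 0 0 0 10 0" --pt "0 0 0 0 0 0 0" --pt "0 0 0 0 0 0 0"

```text
time: 12.0
tool_pos: [598.1, -143.3, 114.3]
tool_rot: [[-0.458, -0.889, 0.0], [-0.889, 0.458, -0.0], [-0.0, -0.0, -1.0]]
ft_force: [0.0, -0.0, 0.5]
grip_width: 85.3
```

```bash
python3 -c "
from h import *
need([599,-143.2,116])
w=env.get_image('wrist')[:,:,::-1];cv2.imwrite('pics/w9.png',w)
s=env.get_image('scene')[:,:,::-1];cv2.imwrite('pics/s9.png',cv2.convertScaleAbs(cv2.resize(s[190:330,170:330],(640,560),interpolation=cv2.INTER_CUBIC),alpha=1.8))
"
```

```text
t 12.00 pos [ 598.1 -143.3  114.3] yaw -117.3 tilt [ 1.e-04 -0.e+00 -1.e+00] grip 85.3 F [ 0.  -0.   0.5] q [-0.25  0.59  1.73  0.    0.82  1.79]
need world [0.9 0.1 1.7] tool [-0.5 -0.8 -1.7]
```

View pics/s9.png

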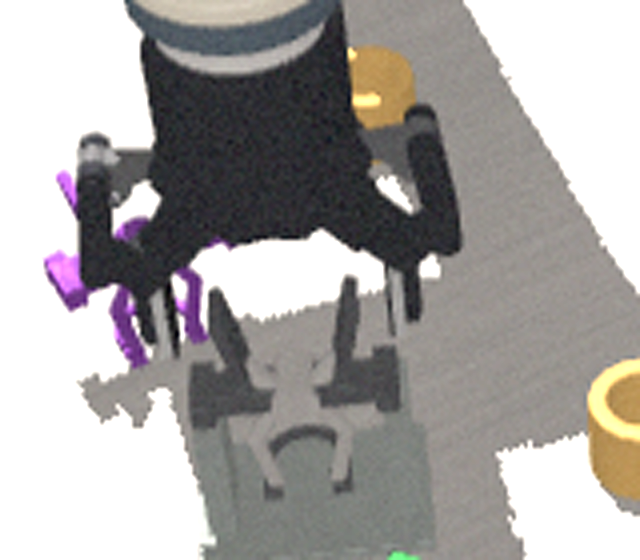

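View pics/w9.png

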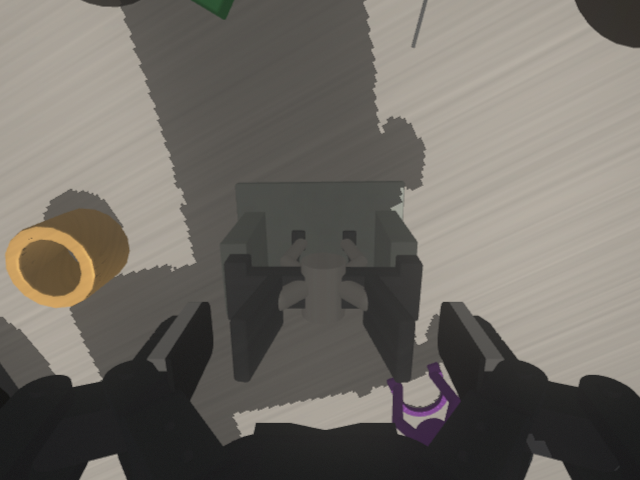

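The tool is between the open pads in both views. The handles are at image x 235–410 and the pads at 210 and 440. Closing and squeezing.

Request:
jog_arm --pt "0 0 0 -0.5 -0.5 -1 0.3" --pt "0 0 0 0 0 0 1" --pt "0 0 0 0 0 0 1" --pt "0 0 0 0 0 0 1" --pt "0 0 0 0 0 0 1" --pt "0 0 0 0 0 0 1" --pt "0 0 0 0 0 0 1" --squeeze 50

```text
time: 12.98
tool_pos: [600.2, -143.5, 118.1]
tool_rot: [[-0.458, -0.889, 0.004], [-0.889, 0.458, -0.001], [-0.001, -0.004, -1.0]]
ft_force: [-1.9, 0.3, 15.4]
grip_width: 38.3
```

```bash
python3 -c "
from h import *
need([599,-143.2,116])
c=env.get_calibration('wrist')
w=env.get_image('wrist')[:,:,::-1];cv2.imwrite('pics/w10.png',w)
s=env.get_image('scene')[:,:,::-1];cv2.imwrite('pics/s10.png',cv2.convertScaleAbs(cv2.resize(s[190:330,170:330],(640,560),interpolation=cv2.INTER_CUBIC),alpha=1.8))
"
```

```text
t 12.97 pos [ 600.2 -143.5  118.1] yaw -117.3 tilt [ 0.004  -0.0011 -1.    ] grip 38.3 F [-1.9  0.3 15.4] q [-0.25  0.59  1.73 -0.    0.82  1.79]
need world [-1.2  0.3 -2.1] tool [0.3 1.2 2. ]
```

View pics/s10.png

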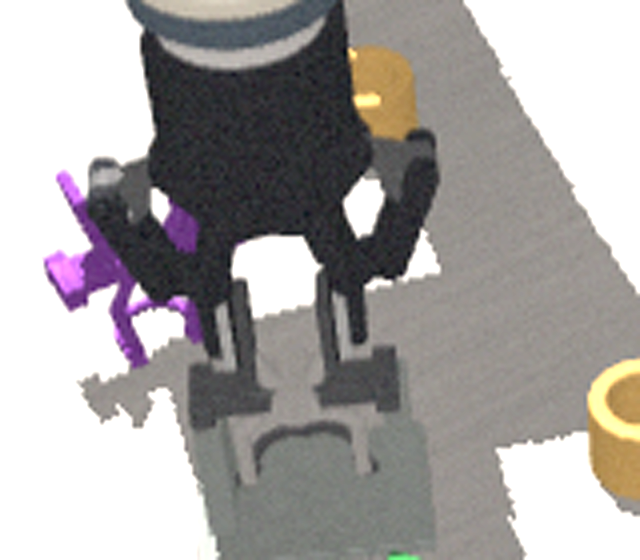

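View pics/w10.png

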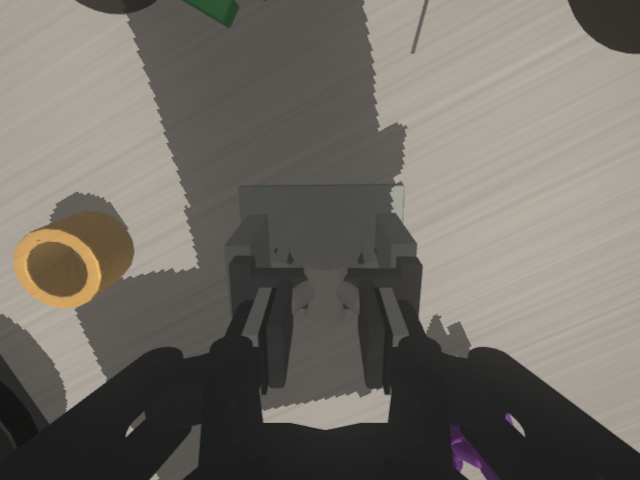

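The handles are upright, the reading is 38.3 mm (the 18 mm peg also read about 1 mm low), and the ring is visibly spread. Lifting straight up.

Request:
jog_arm --pt "0 0 0 0 0 -6 1" --pt "0 0 0 0 0 -12 1" --pt "0 0 0 0 0 -20 1" --pt "0 0 0 0 0 -25 1" --pt "0 0 0 0 0 -25 1" --pt "0 0 0 0 0 -20 1" --pt "0 0 0 0 0 -12 1" --pt "0 0 0 0 0 0 1" --pt "0 0 0 0 0 0 1" --squeeze 60

```text
time: 14.2
tool_pos: [598.0, -142.9, 234.6]
tool_rot: [[-0.458, -0.889, -0.001], [-0.889, 0.458, 0.0], [0.0, 0.001, -1.0]]
ft_force: [-0.2, 1.3, -3.7]
grip_width: 37.7
```

```bash
python3 -c "
from h import *
import pickle
need([599,-143.2,236])
o=env.get_obs();c=env.get_calibration('wrist');pickle.dump((o,c),open('c11.pkl','wb'))
w=env.get_image('wrist')[:,:,::-1];cv2.imwrite('pics/w11.png',w)
s=env.get_image('scene')[:,:,::-1];cv2.imwrite('pics/s11f.png',s);cv2.imwrite('pics/s11.png',cv2.convertScaleAbs(cv2.resize(s[170:310,170:330],(640,560),interpolation=cv2.INTER_CUBIC),alpha=1.6))
"
```

```text
t 14.20 pos [ 598.  -142.9  234.6] yaw -117.3 tilt [-1.3e-03  2.0e-04 -1.0e+00] grip 37.7 F [-0.2  1.3 -3.7] q [-0.25  0.43  1.67 -0.    1.04  1.79]
need world [ 1.  -0.3  1.4] tool [-0.2 -1.  -1.4]
```

View pics/s11.png

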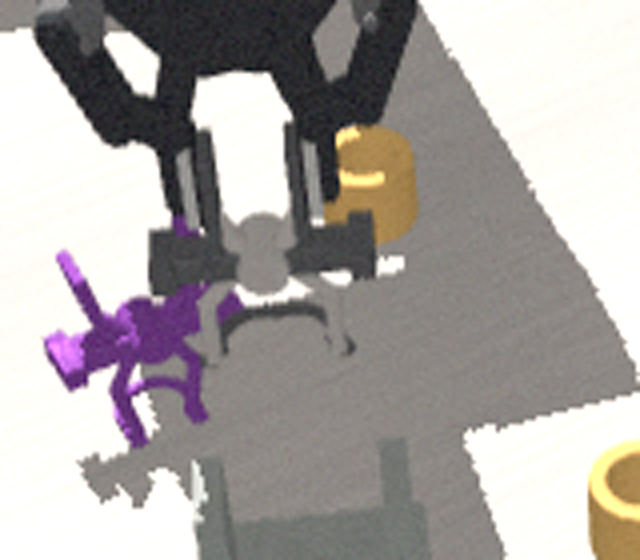

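View pics/w11.png

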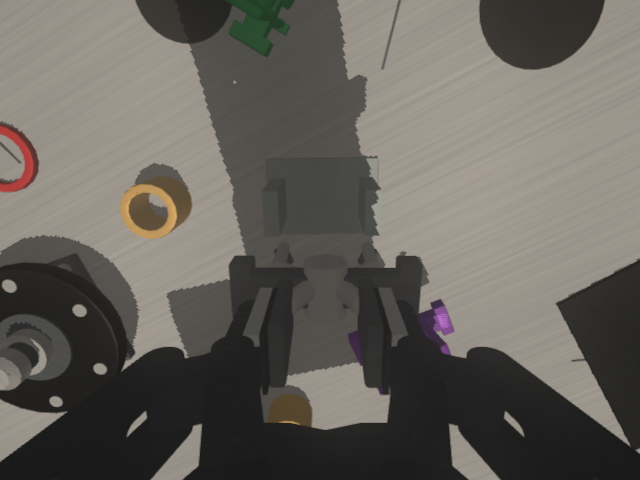

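```bash
python3 -c "
from h import *
import pickle
o,c=pickle.load(open('c11.pkl','rb'))
w=cv2.imread('pics/w11.png')
b=cv2.convertScaleAbs(cv2.resize(w[235:400,220:430],(800,629),interpolation=cv2.INTER_CUBIC)[:600],alpha=2.5,beta=10)
k=800/210
P=[]
for x,y,z in [(-14,43,64),(14,43,64),(-14,-43,64),(14,-43,64),(14,43,52),(14,-43,52),(-12,20,115),(12,20,115),(-12,-20,115),(12,-20,115),(-29,0,4)]:
    hp=np.array([-y,-x,105.1-z]); P.append(o['tool_pos']+o['tool_rot']@hp)
for q in (proj('wrist',P,c)-[220,235]+.5)*k-.5: print(q.round(0)); cv2.circle(b,tuple(int(i) for i in q),3,(0,0,255),-1)
cv2.imwrite('pics/c11.png',b)
"
```

```text
[ 43. 311.]
[25. 94.]
[756. 310.]
[773.  93.]
[49. 58.]
[749.  58.]
[170. 584.]
[156. 341.]
[627. 583.]
[640. 340.]
[400. 207.]
```

View pics/c11.png

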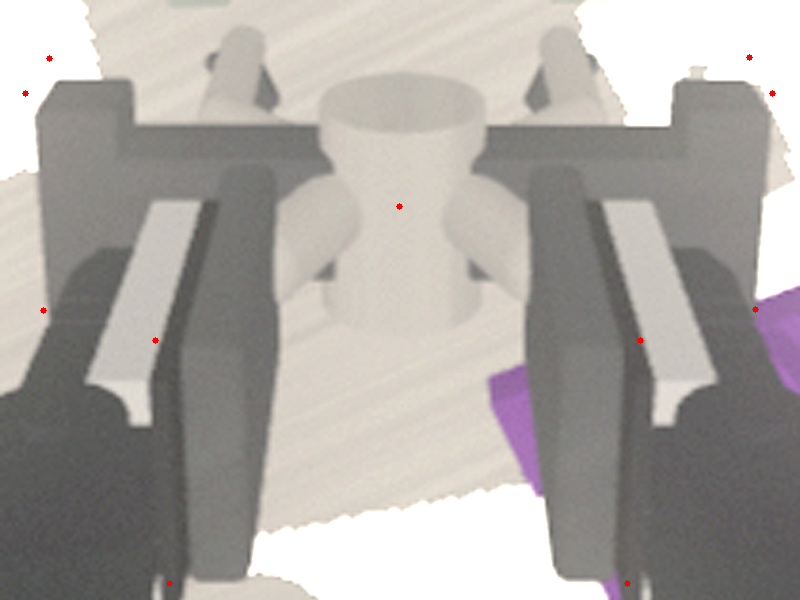

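```bash
python3 -c "
from h import *
a=cv2.imread('pics/w10.png',0);b=cv2.imread('pics/w11.png',0)
for n,(x0,y0,x1,y1) in dict(barL=(226,250,255,285),barR=(395,250,425,285),bar=(226,253,425,300),hL=(262,300,296,395),hR=(352,300,390,395),boss=(300,250,350,325)).items():
    t=b[y0:y1,x0:x1]; r=cv2.matchTemplate(a[y0-8:y1+8,x0-8:x1+8],t,cv2.TM_CCOEFF_NORMED)
    _,m,_,l=cv2.minMaxLoc(r); 
    x,y=l; s=r
    def sub(f): return (f[0]-f[2])/(2*(f[0]-2*f[1]+f[2]))
    dx=x-8+(sub(s[y,x-1:x+2]) if 0<x<16 else 0);dy=y-8+(sub(s[y-1:y+2,x]) if 0<y<16 else 0)
    print(n,round(m,3),round(dx,2),round(dy,2))
"
```

```text
barL 0.933 -0.02 -0.15
barR 0.739 -2.51 -0.5
bar 0.705 -0.68 -0.07
hL 0.874 -0.67 0.19
hR 0.743 1.25 -0.02
boss 0.879 0.01 0.18
```

```bash
python3 -c "
from h import *
import pickle
o,c=pickle.load(open('c11.pkl','rb'))
R,t=o['tool_rot'],o['tool_pos']
# camera in hand
E=R.T@(c['eye']-t);C=R.T@c['rotation'];print(E,C)
# fit bar top corners seen in c11 (top far corners, bottom far corners)
k=800/210
obs=np.array([[38,117],[768,117],[55,82],[750,82]])
px=(obs+.5)/k+[220,235]-.5
from scipy.optimize import least_squares
def f(p,full=False):
    a,b,h,yw=p
    P=[]
    for x,y,z in [(14,42.5,64),(14,-42.5,64),(14,42.5,52),(14,-42.5,52)]:
        hp=np.array([-y+yw*x+a,-x-yw*y+b,h-z]);P.append(hp)
    q=(np.array(P)-E)@C@c['K'].T;q=q[:,:2]/q[:,2:]
    return (q-px).ravel()
for h in (None,105.1,103.5):
    r=least_squares(f if h is None else lambda p:f([p[0],p[1],h,p[2]]),[0,0,105,0] if h is None else [0,0,0]);print(h,r.x.round(2),r.fun.round(2))
w=cv2.imread('pics/w1.png');b=cv2.resize(w[170:330,180:370],(800,674),interpolation=cv2.INTER_CUBIC)[:600]
cv2.imwrite('pics/c1w.png',cv2.convertScaleAbs(b,alpha=1.6))
"
```

```text
[   0.35250341  -75.85548883 -118.05747501] [[ 9.99999329e-01 -1.12264262e-03 -2.85265071e-04]
 [ 1.15671851e-03  9.54918877e-01  2.96864616e-01]
 [-6.08678686e-05 -2.96864747e-01  9.54919535e-01]]
None [  0.43   2.99 105.02   0.  ] [-0.72  0.24  0.62  0.23  0.85 -0.25 -0.73 -0.25]
105.1 [0.43 3.02 0.  ] [-0.68  0.23  0.57  0.23  0.89 -0.25 -0.78 -0.25]
103.5 [0.42 2.42 0.  ] [-1.65  0.35  1.54  0.35  0.04 -0.23  0.08 -0.23]
```

View pics/c1w.png

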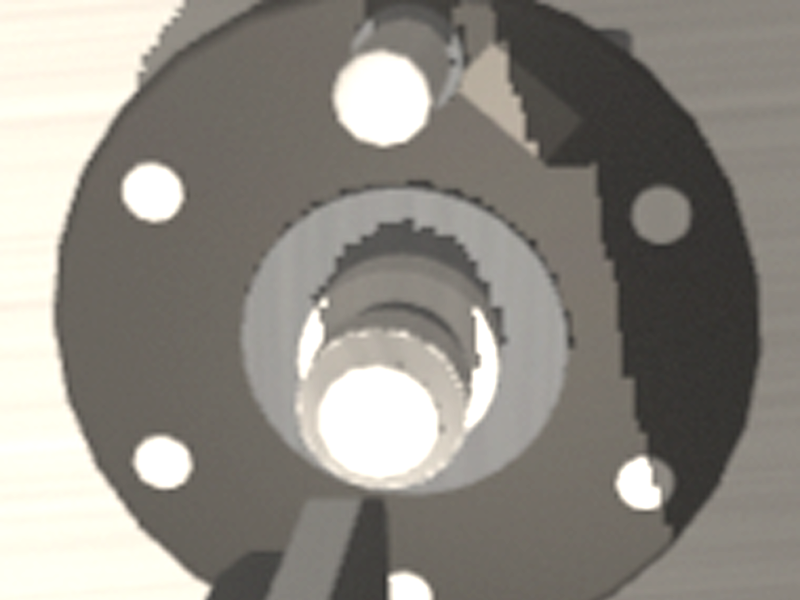

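The fit gives the tool in the hand: origin 105.0 mm below the TCP, offset (0.4, 3.0), no yaw error. The wrist-measured axle is at (605.8,146.0). That puts the target TCP at about (614.0,142.2), with z 173 to seat. Moving across at height.

Request:
jog_arm --pt "0 0 0 -10 4.5 0 1" --pt "0 0 0 -20 9 0 1" --pt "0 0 0 -30 13.4 0 1" --pt "0 0 0 -32 14.3 0 1" --pt "0 0 0 -32 14.3 0 1" --pt "0 0 0 -32 14.3 0 1" --pt "0 0 0 -32 14.3 0 1" --pt "0 0 0 -32 14.3 0 1" --pt "0 0 0 -25 11 0 1" --pt "0 0 0 -12 5 0 1"

```text
time: 15.55
tool_pos: [614.0, 140.5, 235.2]
tool_rot: [[-0.456, -0.89, -0.0], [-0.89, 0.456, 0.0], [0.0, 0.0, -1.0]]
ft_force: [-0.4, 0.2, -2.6]
grip_width: 37.7
```

Request:
jog_arm --pt "0 0 0 -3 1 0 1" --pt "0 0 0 0 0 0 1" --pt "0 0 0 0 0 0 1"

```text
time: 15.92
tool_pos: [615.0, 140.1, 235.3]
tool_rot: [[-0.459, -0.888, -0.0], [-0.888, 0.459, -0.0], [0.0, 0.0, -1.0]]
ft_force: [-0.4, 0.4, -1.5]
grip_width: 37.6
```

```bash
python3 -c "
from h import *
need([614,142.2,173])
c=env.get_calibration('wrist')
cv2.imwrite('pics/w12.png',env.get_image('wrist')[:,:,::-1])
cv2.imwrite('pics/t12.png',env.get_image('top')[:,:,::-1])
s=env.get_image('scene')[:,:,::-1];cv2.imwrite('pics/s12f.png',s);cv2.imwrite('pics/s12.png',cv2.resize(s[150:290,310:470],(640,560),interpolation=cv2.INTER_CUBIC))
"
```

```text
t 15.93 pos [615.  140.1 235.3] yaw -117.3 tilt [-3.e-04 -2.e-04 -1.e+00] grip 37.6 F [-0.4  0.4 -1.5] q [ 0.21  0.45  1.63 -0.    1.05  2.25]
need world [ -1.    2.1 -62.3] tool [-1.4  1.9 62.3]
```

View pics/s12.png

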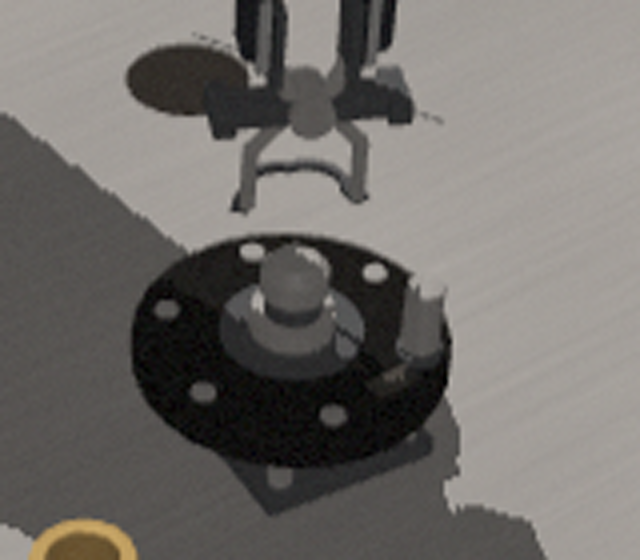

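View pics/t12.png

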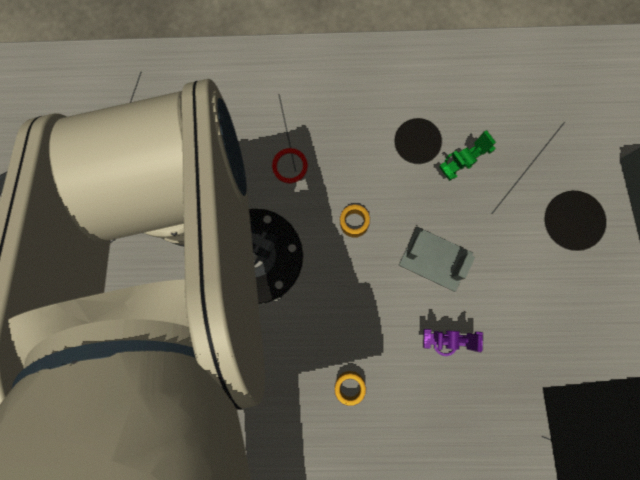

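View pics/w12.png

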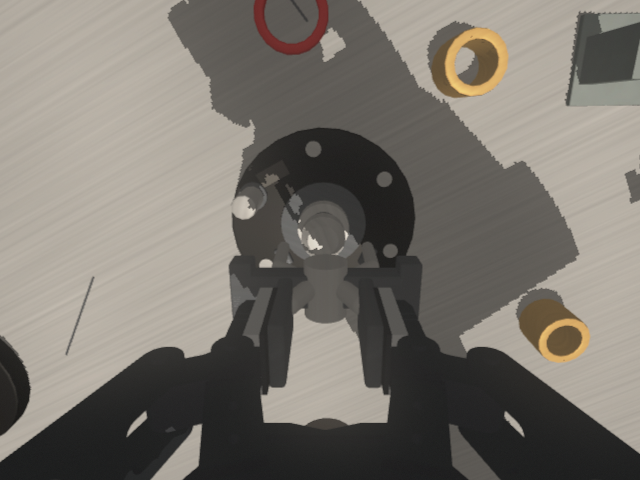

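```bash
cat > ov.py <<'E'
from h import *
import sys
def overlay(tag,axle=(605.8,146.0),tilt=0):
    o=env.get_obs();R,t=o['tool_rot'],o['tool_pos'];c=env.get_calibration('wrist')
    wi=cv2.imread(f'pics/w{tag}.png');si=cv2.imread(f'pics/s{tag}f.png')
    eye=t+R@np.array([0.4,9.0,103.]);print('clip_eye',eye.round(1),'minus axle',(eye[:2]-axle).round(1))
    th=np.linspace(0,2*np.pi,48,endpoint=False);ci=np.c_[np.cos(th),np.sin(th),0*th]
    A=np.array([*axle,0.])
    def draw(im,cam,P,col,x0,y0,k):
        for q in (proj(cam,P,c if cam=='wrist' else None)-[x0,y0]+.5)*k-.5: 
            if 0<=q[0]<im.shape[1] and 0<=q[1]<im.shape[0]: cv2.circle(im,tuple(int(round(i)) for i in q),1,col,-1)
    k=6;sx,sy=345,165;S=cv2.convertScaleAbs(cv2.resize(si[sy:sy+95,sx:sx+100],None,fx=k,fy=k,interpolation=cv2.INTER_CUBIC),alpha=1.7,beta=10)
    cv2.imwrite(f'pics/sc{tag}.png',S)
    draw(S,'scene',A+[0,0,94]+11*ci,(0,0,255),sx,sy,k);draw(S,'scene',A+[0,0,88]+16*ci,(0,0,255),sx,sy,k)
    draw(S,'scene',eye+[0,0,2]+19*ci,(0,255,0),sx,sy,k);draw(S,'scene',eye+[0,0,2]+23*ci,(0,255,0),sx,sy,k)
    cv2.imwrite(f'pics/so{tag}.png',S)
    k=5;sx,sy=255,190;S=cv2.convertScaleAbs(cv2.resize(wi[sy:sy+115,sx:sx+140],None,fx=k,fy=k,interpolation=cv2.INTER_CUBIC),alpha=2,beta=10)
    draw(S,'wrist',A+[0,0,94]+11*ci,(0,0,255),sx,sy,k);draw(S,'wrist',A+[0,0,88]+16*ci,(0,0,255),sx,sy,k)
    draw(S,'wrist',eye+[0,0,2]+19*ci,(0,255,0),sx,sy,k);cv2.imwrite(f'pics/wo{tag}.png',S)
if __name__=='__main__': overlay(sys.argv[1])
E
python3 ov.py 12
```

```text
clip_eye [606.9 144.  132.3] minus axle [ 1.1 -2. ]
```

View pics/so12.png

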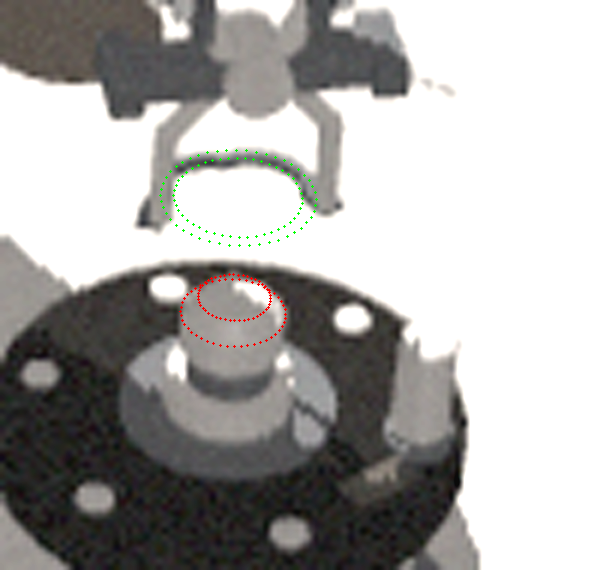

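View pics/wo12.png

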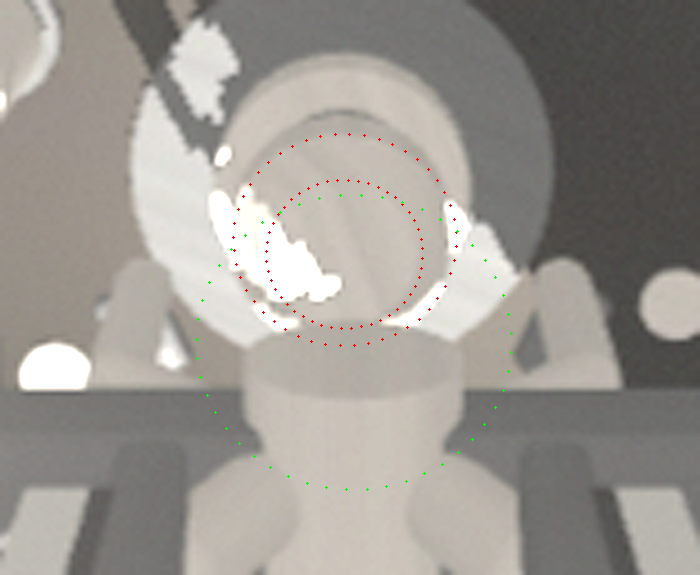

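```bash
python3 -c "
from h import *
o=env.get_obs();R,t=o['tool_rot'],o['tool_pos']
L=dict(barTLnear=(14,43,64),barTRnear=(14,-43,64),barBL=(14,43,52),barBR=(14,-43,52),hL=(12,20,115),hR=(12,-20,115),ringback_out=(-29,0,4),ringback_in=(-25,0,4),back_bot_in=(-25,0,0),endL=(8,19,0),endR=(8,-19,0),bossaxis=(0,0,58))
for n,(x,y,z) in L.items():
  p=t+R@np.array([-y+.4,-x+3,105-z]); print(n,((proj('scene',p)-[345,165]+.5)*6-.5).round(0))
"
```

```text
barTLnear [412.  59.]
barTRnear [112.  85.]
barBL [409.  94.]
barBR [110. 119.]
hL [343. -90.]
hR [199. -78.]
ringback_out [223. 150.]
ringback_in [225. 158.]
back_bot_in [225. 169.]
endL [310. 231.]
endR [183. 242.]
bossaxis [251.  60.]
```

View pics/sc12.png

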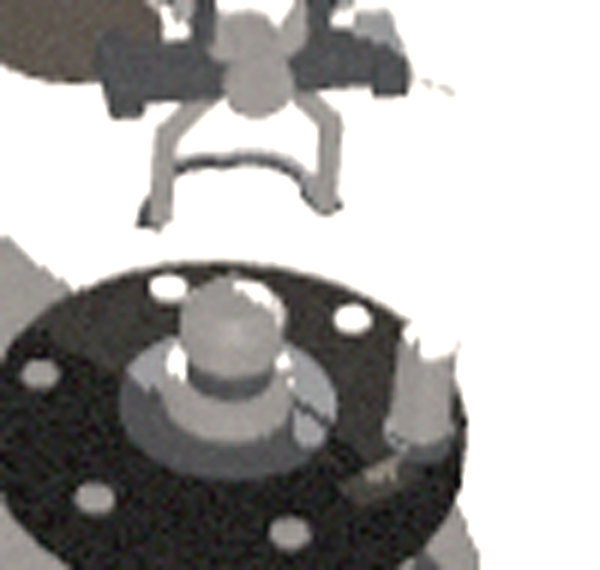

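Projected crossbar corners (409,94) and (110,119) against observed (407,95) and (111,117), and the axle overlay also fits. Correcting sideways, then going down to just above the axle end.

Request:
jog_arm --pt "0 0 0 -1.4 1.9 0 1" --pt "0 0 0 0 0 15 1" --pt "0 0 0 0 0 13 1" --pt "0 0 0 0 0 0 1" --pt "0 0 0 0 0 0 1" --pt "0 0 0 0 0 0 1"

```text
time: 16.82
tool_pos: [614.3, 143.2, 207.7]
tool_rot: [[-0.458, -0.889, 0.001], [-0.889, 0.458, 0.0], [-0.001, -0.001, -1.0]]
ft_force: [-0.2, 0.4, -2.1]
grip_width: 37.5
```

```bash
python3 -c "
from h import *
need([614,142.2,173])
cv2.imwrite('pics/w13.png',env.get_image('wrist')[:,:,::-1])
cv2.imwrite('pics/s13f.png',env.get_image('scene')[:,:,::-1])
";python3 ov.py 13
```

```text
t 16.82 pos [614.3 143.2 207.7] yaw -117.3 tilt [ 8.e-04  2.e-04 -1.e+00] grip 37.5 F [-0.2  0.4 -2.1] q [0.21 0.49 1.65 0.   1.   2.26]
need world [ -0.3  -1.  -34.7] tool [ 1.  -0.1 34.7]
clip_eye [606.2 146.9 104.8] minus axle [0.4 0.9]
```

View pics/so13.png

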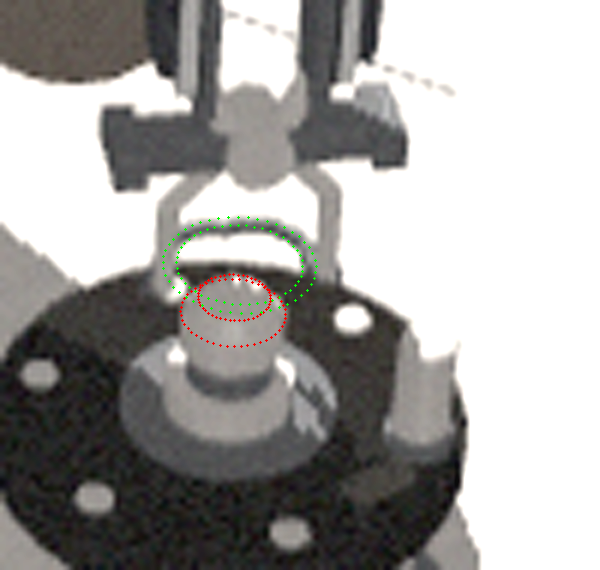

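View pics/wo13.png

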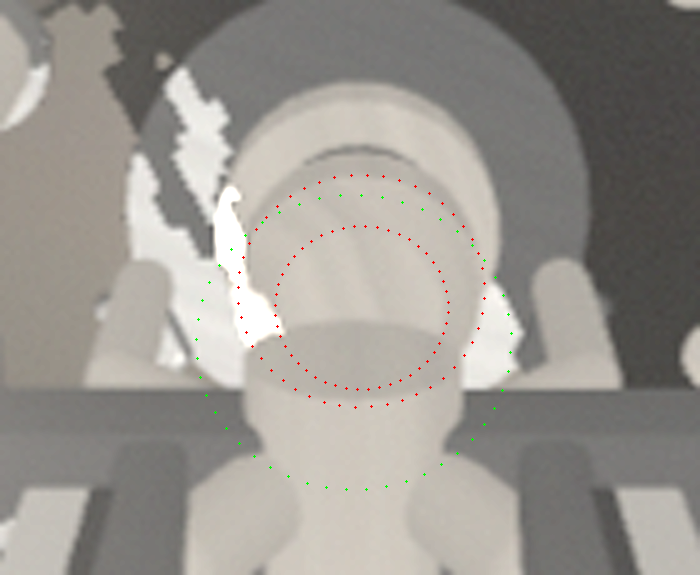

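Both views show the ring centred except for about 1 mm along the hand's x. In the wrist view the land centre is at x=363 and the arms' centre at 354. Correcting and easing down partway.

Request:
jog_arm --pt "0 0 0 1.1 -0.1 0 1" --pt "0 0 0 0 0 0 1" --pt "0 0 0 0 0 5 1" --pt "0 0 0 0 0 5 1" --pt "0 0 0 0 0 4 1" --pt "0 0 0 0 0 0 1" --pt "0 0 0 0 0 0 1"

```text
time: 17.8
tool_pos: [613.7, 142.1, 193.3]
tool_rot: [[-0.458, -0.889, -0.0], [-0.889, 0.458, -0.0], [0.0, -0.0, -1.0]]
ft_force: [0.4, 0.4, -2.3]
grip_width: 37.6
```

```bash
python3 -c "
from h import *
need([614,142.2,173])
cv2.imwrite('pics/w14.png',env.get_image('wrist')[:,:,::-1])
cv2.imwrite('pics/s14f.png',env.get_image('scene')[:,:,::-1])
";python3 ov.py 14
```

```text
t 17.80 pos [613.7 142.1 193.3] yaw -117.3 tilt [-0. -0. -1.] grip 37.6 F [ 0.4  0.4 -2.3] q [ 0.21  0.5   1.66 -0.    0.98  2.26]
need world [  0.3   0.1 -20.3] tool [-0.3 -0.2 20.3]
clip_eye [605.6 145.9  90.5] minus axle [-0.2 -0.1]
```

View pics/so14.png

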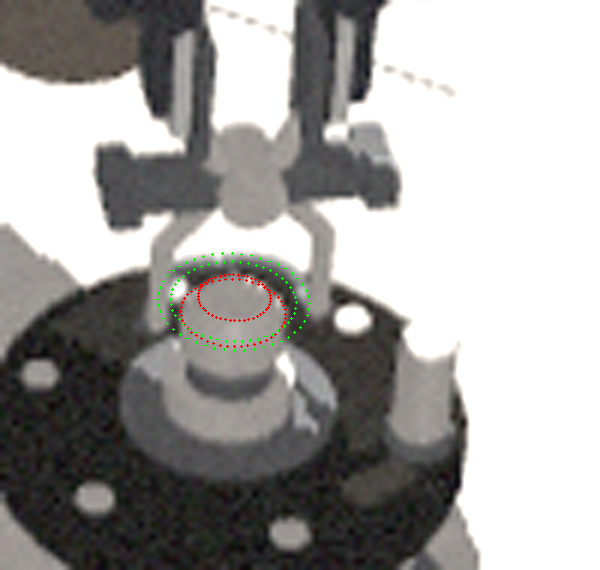

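View pics/sc14.png

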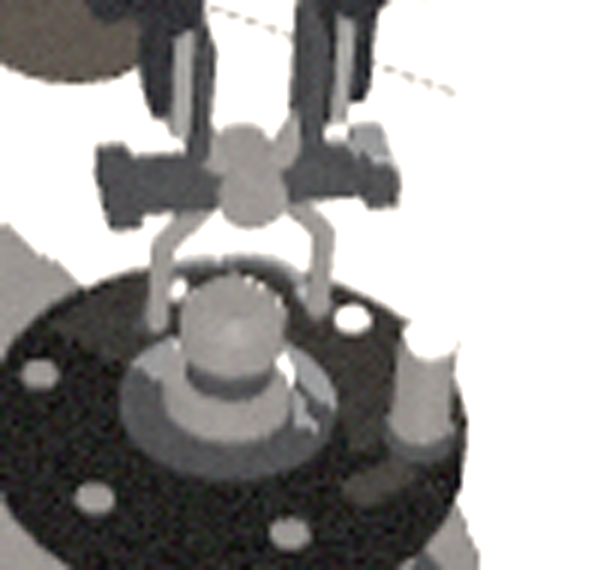

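View pics/wo14.png

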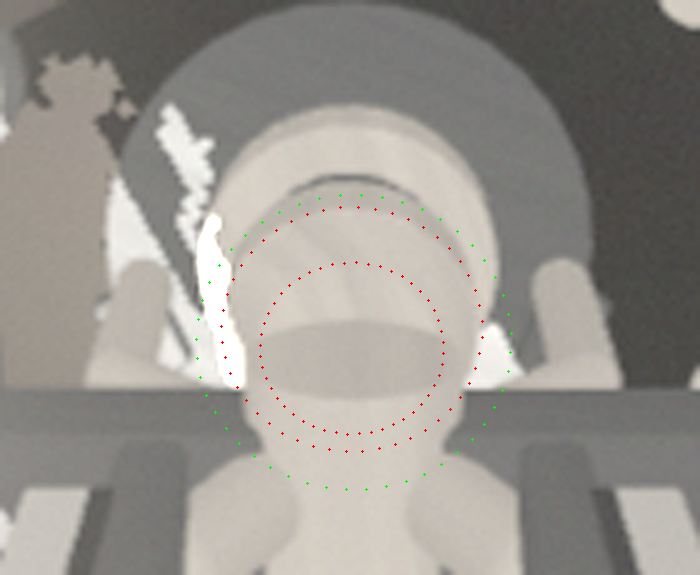

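Centred in the wrist view (land centre 353, arms' centre 352) and no contact force. Continuing down to groove level.

Request:
jog_arm --pt "0 0 0 -0.2 -0.2 4 1" --pt "0 0 0 0 0 5 1" --pt "0 0 0 0 0 5 1" --pt "0 0 0 0 0 4 1" --pt "0 0 0 0 0 2 1" --pt "0 0 0 0 0 0 1" --pt "0 0 0 0 0 0 1" --pt "0 0 0 0 0 0 1"

```text
time: 18.9
tool_pos: [614.0, 142.2, 173.5]
tool_rot: [[-0.458, -0.889, 0.0], [-0.889, 0.458, 0.0], [-0.0, -0.0, -1.0]]
ft_force: [-0.5, 0.3, -3.1]
grip_width: 37.4
```

```bash
python3 -c "
from h import *
need([614,142.2,173])
cv2.imwrite('pics/w15.png',env.get_image('wrist')[:,:,::-1])
cv2.imwrite('pics/s15f.png',env.get_image('scene')[:,:,::-1])
o=env.get_obs();R,t=o['tool_rot'],o['tool_pos']
for n,(x,y,z) in dict(barBL=(14,43,52),barBR=(14,-43,52),barTL=(14,43,64),barTR=(14,-43,64)).items():
  p=t+R@np.array([-y+.4,-x+3,105-z]); print(n,((proj('scene',p)-[345,165]+.5)*6-.5).round(0))
";python3 ov.py 15
```

```text
t 18.90 pos [614.  142.2 173.5] yaw -117.3 tilt [ 4.e-04  1.e-04 -1.e+00] grip 37.4 F [-0.5  0.3 -3.1] q [0.21 0.53 1.67 0.   0.94 2.26]
need world [-0.   0.  -0.5] tool [-0.   0.   0.5]
barBL [394. 258.]
barBR [108. 284.]
barTL [397. 226.]
barTR [109. 252.]
clip_eye [605.8 145.9  70.5] minus axle [ 0.  -0.1]
```

View pics/so15.png

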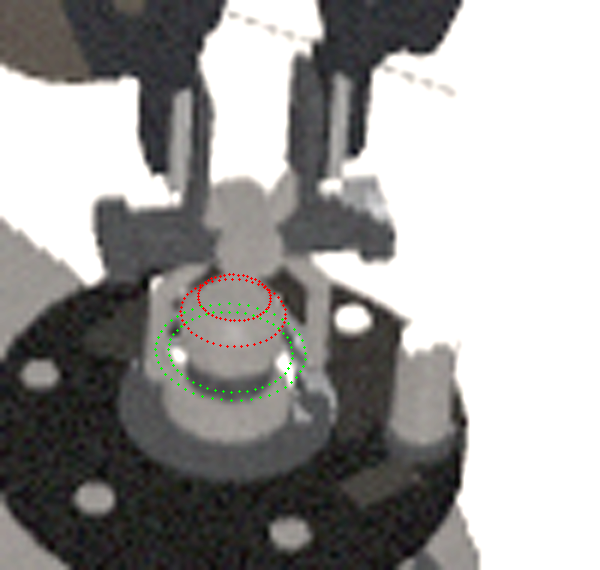

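View pics/sc15.png

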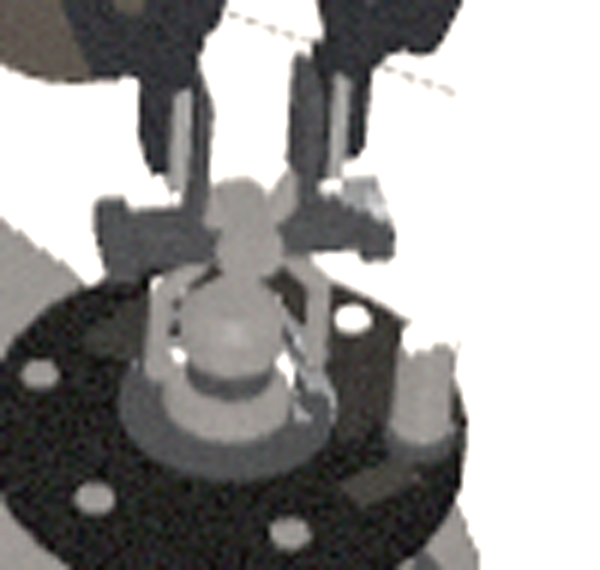

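View pics/wo15.png

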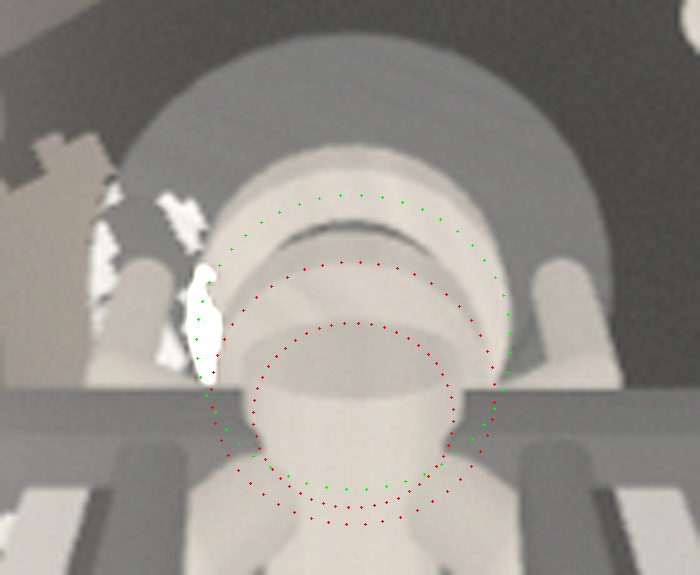

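Only the tool's weight shows at the wrist (-3.1 N, sideways forces ≤0.5 N). I'll cross-check the ring's depth position (tool x) from the hover pictures with a profile through the ring's back.

```bash
python3 -c "
from h import *
R=env.get_obs()['tool_rot']
for tag,t in (('12',[615.0,140.1,235.3]),('13',[614.3,143.2,207.7])):
  s=cv2.imread(f'pics/s{tag}f.png',0).astype(float)
  for b in (1.6,3.0):
    pr=[]
    for x,z in ((-29,4),(-25,4),(-25,0),(-29,0)):
      p=np.array(t)+R@np.array([.4,-x+b,105-z]);pr.append(proj('scene',p))
    print(tag,b,np.array(pr).round(1).tolist())
  u=int(round(pr[0][0]));v=int(pr[0][1])
  print(v-5,[s[r,u-1:u+2].mean().round(0) for r in range(v-5,v+11)])
"
```

```text
12 1.6 [[381.8, 190.1], [382.2, 191.4], [382.1, 193.2], [381.7, 191.8]]
12 3.0 [[381.6, 189.6], [382.1, 190.9], [382.0, 192.7], [381.5, 191.4]]
184 [np.float64(160.0), np.float64(161.0), np.float64(162.0), np.float64(161.0), np.float64(161.0), np.float64(159.0), np.float64(117.0), np.float64(70.0), np.float64(47.0), np.float64(130.0), np.float64(158.0), np.float64(161.0), np.float64(162.0), np.float64(161.0), np.float64(161.0), np.float64(162.0)]
13 1.6 [[382.2, 201.2], [382.6, 202.6], [382.5, 204.3], [382.0, 203.0]]
13 3.0 [[382.0, 200.8], [382.4, 202.1], [382.3, 203.8], [381.9, 202.5]]
195 [np.float64(156.0), np.float64(161.0), np.float64(161.0), np.float64(162.0), np.float64(161.0), np.float64(161.0), np.float64(129.0), np.float64(84.0), np.float64(53.0), np.float64(112.0), np.float64(152.0), np.float64(160.0), np.float64(161.0), np.float64(101.0), np.float64(33.0), np.float64(39.0)]
```

The profile puts the ring within about 0.5 mm of my estimate, slightly towards tool +x. A last trim, then settle.

Request:
jog_arm --pt "0 0 0 0 0.3 0.4 1" --pt "0 0 0 0 0 0 1" --pt "0 0 0 0 0 0 1" --pt "0 0 0 0 0 0 1" --pt "0 0 0 0 0 0 1" --pt "0 0 0 0 0 0 1" --pt "0 0 0 0 0 0 1" --pt "0 0 0 0 0 0 1"

```text
time: 20.0
tool_pos: [613.6, 142.3, 173.0]
tool_rot: [[-0.458, -0.889, 0.0], [-0.889, 0.458, 0.0], [-0.0, -0.0, -1.0]]
ft_force: [-0.2, -0.1, -2.4]
grip_width: 37.2
```

```bash
python3 -c "
from h import *
need([614,142.2,173]);print(np.abs(env.get_obs()['qvel']).max())
cv2.imwrite('pics/w16.png',env.get_image('wrist')[:,:,::-1])
s=env.get_image('scene')[:,:,::-1];cv2.imwrite('pics/s16f.png',s)
cv2.imwrite('pics/s16.png',cv2.resize(s[130:270,310:470],(640,560),interpolation=cv2.INTER_CUBIC))
need([614,142.2,173])
"
```

```text
t 20.00 pos [613.6 142.3 173. ] yaw -117.3 tilt [ 1.e-04  0.e+00 -1.e+00] grip 37.2 F [-0.2 -0.1 -2.4] q [ 0.21  0.53  1.67 -0.    0.94  2.26]
need world [ 0.4 -0.1  0. ] tool [-0.1 -0.4 -0. ]
0.0007295987715270995
t 20.10 pos [613.6 142.3 172.9] yaw -117.3 tilt [ 0.  0. -1.] grip 37.0 F [ 0.1  0.2 -2.9] q [0.21 0.53 1.67 0.   0.94 2.26]
need world [ 0.4 -0.1  0.1] tool [-0.1 -0.4 -0.1]
```

View pics/s16.png

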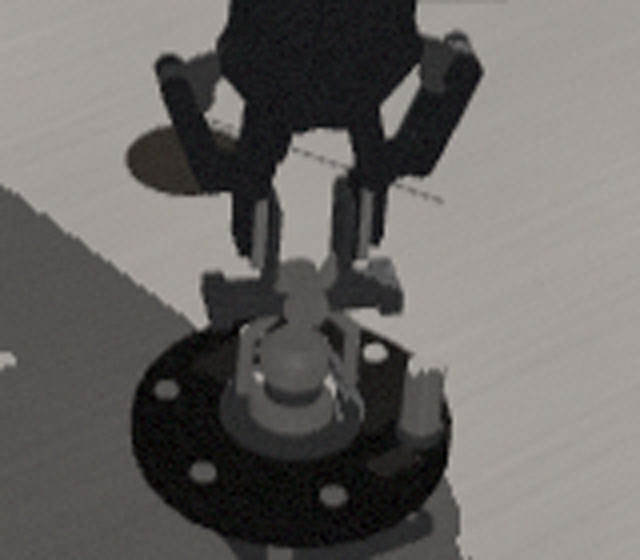

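View pics/w16.png

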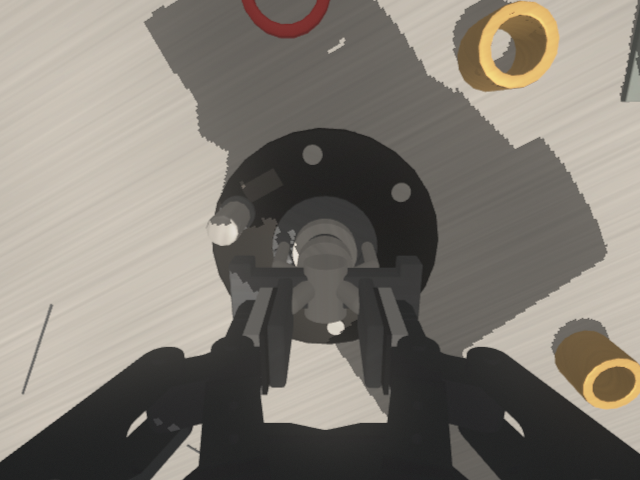

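```bash
python3 -c "
from rig import env
print(env.hand_in())
o=env.get_obs();print(o['time'],o['tool_pos'].round(1),o['grip_width'],o['ft_force'].round(1))"
```

```text
the job is handed in; nothing more can be done
None
the job is handed in; nothing more can be done
```

The job is done and handed in at about 20 s of the 69 s allowed; no verdict was reported.

**What I did**
- **Cap:** I gripped the peg and led the end cap about 405° anticlockwise in one go. The peg stayed between the pads throughout, with sideways forces under 9 N.
- **Tool:** I squeezed the grey circlip tool's handles home and lifted it about 116 mm clear of its stand. I then lowered the spread ring over the axle to groove level, where the arm is still holding it.

**Last checks**
- **Position:** By calculation the ring's centre is within about 0.5 mm of the axle's centre line and about 70 mm above the bench.
- **Stillness:** The tool is upright and the joints are still.
- **Contact:** The wrist feels about −2.5 to −3 N, which is just the tool's weight, and sideways force is 0.2 N or less. So the ring is not touching the axle.
- **Bystanders:** The two bushes and the seal ring were never touched. They looked unmoved in the last pictures I checked.

**Disagreements**
- **Ring position along the tool's x axis:** My measurements of the tool in the hand differed by about 1.4 mm. I trimmed the position between them, well inside the 3 mm clearance.
- **Grip reading:** The gripper read 38.3 mm after squeezing and had crept to 37.0 mm by the end, against a nominal 40 mm. It also read about 1 mm low on the 18 mm peg, so I took this as the pads giving under load with the handles at their stop. I did not confirm that separately.

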